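# Run the T-handle nut onto the solvent filter housing

## Robot

A 7-joint arm with a two-finger parallel gripper is mounted at the origin on the work surface. World frame = base frame: x ahead of the robot, y to its left, z up, the work surface at z = 0. Lengths are in m, angles in degrees, forces in N, time in s.
With the tool pointing down it reaches from about 0.35 to 0.775 m from the base axis. Payload 3.1 kg.
Tool frame: the origin (TCP) lies between the finger pads; the fingertips stand 19 mm ahead of it and the grasp point (between the pads) is the TCP; x points along the fingers, y is the direction in which the jaws open and shut, and the axes are right-handed (so a half turn about x gives the same grasp; the last joint's range is limited). The gripper opens to 85 mm and grips with 20 to 120 N. Pads are 22 mm wide; open, the fingers measure 114 mm over their backs; the gripper's body (76 mm by 85 mm) begins 54 mm behind the grasp point. The pads swing forward as they close: fully open they stand 13 mm farther back than shut.
Start: joints at [-78.421, 17.813, 0.802, 86.603, -0.252, 75.585, -1.558], TCP at [0.133, 0.534, 0.228] pointing down, gripper open.
Joint ranges: [-154.91, 154.91], [-16.99, 109.72], [-72.82, 74.43], [7.12, 147.25], [-82.49, 262.49], [11.32, 116.49], [-174.64, 174.64]. Speed limits (degrees/s): [159.86, 159.86, 180, 180, 180, 180, 180].

## Interface

Orientations are given as a 3x3 rotation matrix whose columns are the frame's x, y, z axes.
In Python, from rig import manip gives the robot as it stands.
- The arm moves only by the tool apply_moves, never from a script. Its argument "targets" is a list of rows, each an object of numbers: "tx", "ty", "tz": the shift along the tool's x, y, z in mm; "wx", "wy", "wz": the turn, a rotation vector about the tool's x, y, z in degrees; "grip": the finger opening in mm, from 0 to 85.4. In form: [{"tx": .., "ty": .., "tz": .., "wx": .., "wy": .., "wz": .., "grip": ..}, ...]. A call has 1 to 10 rows; each row is the pose to reach, as a shift and turn from the pose commanded when the call began, along the tool's axes at that moment; what a row does not reach only later rows make up. A row lasts 1/12 s, in which the tool goes at most 41.7 mm and 7.16 degrees, less where a joint would pass 70% of its speed; a pose out of reach is approached as far as the arm can. A call with a gripper value outside its range is refused whole. The fingers move at their own pace and stop on an object; "squeeze" is the grip in N (left out, the last holds). Time passes only in rows, so rows that repeat a pose let the fingers close. It gives the time, the measured TCP pose, the force and the opening at its end, in the units of the state.
- manip.get_obs(): the state, without advancing time (a new reading comes with each control period).
- manip.camera(name): name is "scene" or "top" or "wrist"; returns (picture, depth): 400x640x3 uint8, red, green, blue; 400x640 float32, m along the optical axis (not along the pixel's ray), 0 where there is no reading.
- manip.camera_params(name): a dict with "mtx" (3x3 intrinsics, pixels), "world_from_camera" (4x4, takes a point from camera to world coordinates). Camera axes: x right, y up, looking along -z (the intrinsics and any distortion apply to the point x, -y, -z); pixel columns grow to the right and rows downward; lengths in m; the calibration is good to about 2 mm. A picture is of the moment at which its call begins: read the wrist's pose just before it. camera_params takes no time and is no camera call; for the wrist camera it gives the pose at the moment of the call.
- manip.close_job(): hands the job in, once; it reports no verdict.
Trained networks look in the newest picture that a camera, given by its name, has taken for a name from the list of things; names that differ only in an ending like _2 or _b are one class to them, and where a whole thing is asked for, a point or a joint stands for the part that bears it (a point fixed in the world has none). Each returns a list of dicts, best first, with "confidence" (0 to 1); they miss things now and then, are a little off and sometimes report something else, mostly with a low value. They report only what shows in the picture. A call takes as long as a camera call.
- manip.look_for(camera, label): "uv" ([column, row] in pixels, amid what is visible of it).
- manip.silhouettes(camera, label): "pixels" (400x640 bool, what is visible of it) and "uv" ([column, row] in pixels, amid what is visible of it).
- manip.tip_of(camera, label): "uv" ([column, row] in pixels: a listed point, or the origin of a listed thing).
The state is a dict: "time": time; "joint_positions": joint angles; "joint_velocities": joint speeds; "tau": joint torques, N m; "tool_pos": TCP position; "ee_rot": TCP orientation; "ft_force": force on the tool from outside, world axes, zero at the start; "torque": the same for the moment, N m; "opening": finger opening in m.
Only numpy, scipy, OpenCV 4.12 (cv2) and the standard library are available. Lean on these libraries where they do the work, as an engineer would, in place of code of your own. Each camera call takes 0.05 s, during which the arm holds its last target.

## Task

Close the solvent filter: pick up the large T-handle nut, set it on the housing's threaded stud, find the thread start by turning it backward (anticlockwise from above) until it drops, then run it forward (clockwise) until it has pressed the lid fully home on its seal. Do not force the nut against the stops or the lid, let go of it at the end, and leave the other things on the bench where they are.

Things in the scene. Friction and masses are not known exactly. Their poses are not given: they have to be found in the camera images.
- nut: The large T-handle nut, 64 mm tall, about 0.16 kg, standing open end down. Aluminium sleeve 42 mm in diameter and 40 mm tall, bore 33 mm wide and 36 mm deep; on its closed top a black straight handle bar. Origin: centre of the open underside; z up along its axis, x along the handle bar's length.
- nut_bar (a point): Centre of the nut's handle bar, 52 mm above the nut's origin. The bar is 50 mm long (x), 12 mm thick (y), 24 mm tall (40 to 64 mm above the nut's origin).
- nut_pins (a point): On the nut's axis, 8 mm above its underside, at the centre height of three steel pins inside the bore. The pins are 3 mm thick, 120 degrees apart, and stand inward to 11 mm from the axis; they are the nut's thread. A loose nut that leans can catch with one pin only; held level, all three drop together.
- housing: The fixed filter housing: round steel pot 96 mm in diameter on a 120 mm foot, with a steel lid and an upright threaded steel stud, 30 mm in diameter, on its axis. Origin: centre of its underside on the bench, z up. Stub pipes along -x and +x end 62 mm from the axis, 26 mm up. The stud's angle in the housing varies and is not measured: this frame's yaw tells nothing of it.
- crown (a point): On the stud's axis at its crown (top of the thread), 79 mm up. Each third of the crown, clockwise from above: open notch (28 degrees, the thread start), level land (84), stop rib (8 degrees wide, 6 mm high). Pins rest on the lands; there clockwise turning runs against the ribs, anticlockwise (under 120 degrees) brings the pins over the notches, where the next ribs halt them.
- stud_tip (a point): Top of the stud, 87 mm up: tapered, 13 mm wide at the tip and 20 mm at the crown. Height of the nut's origin over the housing's: 72.5 mm with pins on the lands (78.5 if they land on the ribs), 64 to 66 mm dropped into the thread start, 57 mm when it meets the lid, 53 mm with the lid home.
- lid_home (a point): On the axis, 53 mm up: where the nut's underside is with the lid fully home. The thread is right-handed, three-start, 27 mm per turn: about 185 degrees of clockwise turning from the drop to there. The nut falls by its own weight if not clamped, is drawn down by the thread as it is turned clockwise, and stays where it is left.
- lid (a joint): How far the lid (steel disc, 84 mm in diameter, 8 mm thick, its top 57 mm above the housing origin when up) is pressed down on its springy seal, m: 0 = up, 0.004 = fully home against a solid stop. The spring pushes back with about 2 N at first touch and 8 N when home.
- spare_nut: A smaller T-handle nut that does not fit: 40 mm tall, sleeve 28 mm in diameter, bar 32 x 9 x 16 mm. Bystander. Origin: centre of its underside.
- wrench: Steel wrench, 160 mm long, lying flat. Bystander. Origin near its middle, on the underside, x along it.
- sample_bottle: Amber jar, 44 mm in diameter, 75 mm tall, white lid. Bystander. Origin: centre of its underside.
- white_cap: White plastic screw cap lying on the bench, 44 mm in diameter, 24 mm tall. Bystander. Origin: centre of its underside.
- seal_ring: Flat black rubber ring, 68 mm outside, 52 mm inside, 6 mm thick. Bystander. Origin: centre of its underside.
- beaker: Glass cup, 60 mm in diameter, 70 mm tall. Bystander. Origin: centre of its underside.
- vial: Small glass vial, 28 mm in diameter, 50 mm tall, blue lid. Bystander. Origin: centre of its underside.

How it is judged:
By the outcome, as a careful person would: the job done as asked, in the order asked, and still so for the second after the job is handed in, with the robot touching nothing.
It also fails if it takes over 67 s, if anything falls off the work surface, if the arm or the gripper's body presses on something with over 40 N, if the wrist force passes 120 N, or if a joint passes its speed limit or range.

## Working session

There is one attempt and no reset: what is moved stays moved. The work goes in short steps, Python scripts to look and compute and a tool call to move; the robot and the scene stay as the last step left them, time stands still between calls to the robot, and variables do not carry over. Pictures are saved under pics/ and viewed, and the job is handed in when it is done.

Besides the shell and the picture viewer there is one more tool, called after ">>>" by a JSON object that holds its "fn" and its "kwargs", one argument or row to a line. apply_moves: Moves the arm, as the interface text tells. Its arguments: {"type":"object","properties":{"targets":{"type":"array"},"squeeze":{"type":"number"}},"required":["targets"]}

```bash
mkdir -p pics; ls
cat > h.py <<'E'
import numpy as np, cv2
from rig import manip
def save(n,cam):
    p,d=manip.camera(cam); cv2.imwrite('pics/'+n+'.png',p[:,:,::-1]); return p,d
def world(cam,uv,z=None,depth=None,P=None):
    P=P or manip.camera_params(cam); K=np.array(P['mtx']); T=np.array(P['world_from_camera'])
    r=np.linalg.inv(K)@np.array([uv[0],uv[1],1.]); r=np.array([r[0],-r[1],-r[2]])
    if depth is not None: return T[:3,:3]@(r*depth)+T[:3,3]
    d=T[:3,:3]@r; s=(z-T[2,3])/d[2]; return T[:3,3]+s*d
E
python3 - <<'E'
from h import *
o=manip.get_obs(); print(o['time'],o['tool_pos'],o['ee_rot'],o['opening'],o['ft_force'])
for c in('top','scene'):
    p,d=save(c+'0',c); P=manip.camera_params(c); print(c,P)
    for n,z in(('nut',0.03),('nut_bar',.052),('crown',.079),('stud_tip',.087)):
        for f in ('look_for','tip_of'):
            if f=='look_for' and n!='nut': continue
            for r in getattr(manip,f)(c,n)[:2]: print(c,n,f,r['uv'],round(r['confidence'],2),world(c,r['uv'],z if f!='tip_of' or n!='nut' else 0).round(4))
E
```

```text
pics
0.0 [0.13256067 0.53301949 0.2268415 ] [[-4.79875017e-04  2.41322658e-01  9.70444818e-01]
 [-2.27190563e-03  9.70442162e-01 -2.41323121e-01]
 [-9.99997304e-01 -2.32056399e-03  8.25713579e-05]] 0.08612922593139084 [-0.30421745  0.04903492  0.11306158]
top {'mtx': array([[421.32474091,   0.        , 321.20067056],
       [  0.        , 421.32474091, 196.19293328],
       [  0.        ,   0.        ,   1.        ]]), 'world_from_camera': array([[-0.01675126,  0.9978743 , -0.06297831,  0.48813995],
       [-0.99979495, -0.01743367, -0.01030169, -0.01847293],
       [-0.01137773,  0.06279283,  0.99796173,  0.95029899],
       [ 0.        ,  0.        ,  0.        ,  1.        ]])}
top nut look_for [186.2, 206.8] 0.9 [0.5281 0.2875 0.03  ]
top nut look_for [207.6, 140.1] 0.5 [0.675  0.2404 0.03  ]
top nut tip_of [190.7, 205.8] 0.96 [0.5315 0.2872 0.    ]
top nut tip_of [309.9, 203.0] 0.37 [0.5332 0.0171 0.    ]
top nut_bar tip_of [184.3, 205.1] 0.57 [0.5308 0.2843 0.052 ]
top nut_bar tip_of [362.9, 114.8] 0.44 [ 0.7194 -0.1022  0.052 ]
top crown tip_of [310.4, 206.1] 0.89 [0.523  0.01
[... 190 characters left out ...]
       [  0.        ,   0.        ,   1.        ]]), 'world_from_camera': array([[ 0.87620496, -0.32884624,  0.35231381,  0.87473081],
       [ 0.48177976,  0.61644358, -0.6228046 , -0.5525993 ],
       [-0.01237464,  0.71544215,  0.69856238,  0.70707892],
       [ 0.        ,  0.        ,  0.        ,  1.        ]])}
scene nut look_for [359.9, 147.5] 0.73 [0.54   0.2748 0.03  ]
scene nut tip_of [361.0, 155.2] 0.75 [0.542  0.2818 0.    ]
scene nut_bar tip_of [361.3, 137.6] 0.92 [0.5363 0.2884 0.052 ]
scene crown tip_of [304.5, 190.2] 0.81 [0.5209 0.0184 0.079 ]
scene stud_tip tip_of [305.7, 190.3] 0.61 [0.5278 0.012  0.087 ]
scene stud_tip tip_of [311.3, 318.5] 0.49 [ 0.6893 -0.2504  0.087 ]
```

View pics/top0.png

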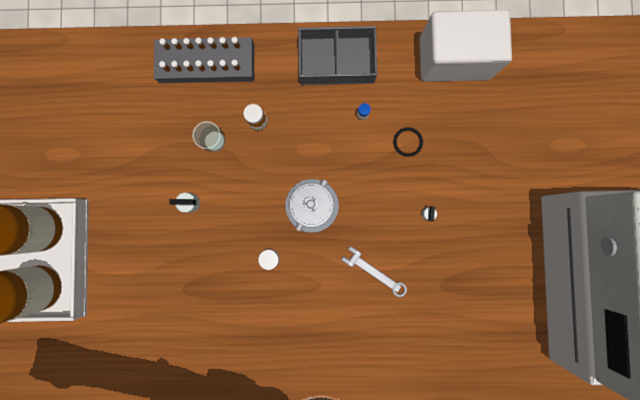

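View pics/scene0.png

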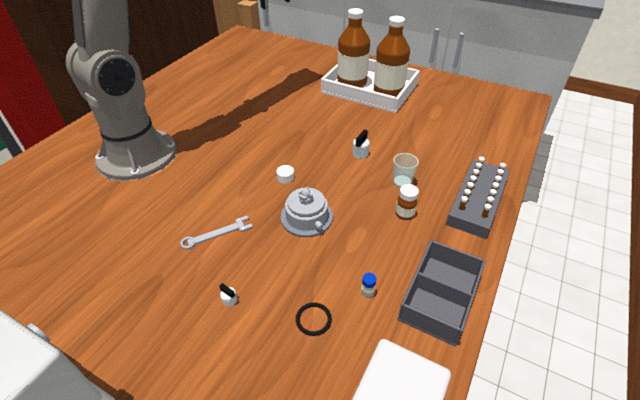

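The top view shows the nut at about (186,203), its bar lying along the image horizontal, which is world y. The housing is at (311,205). The bottle tray is on the left, so I'll go around it.

>>> {"fn": "apply_moves", "kwargs": {
  "targets": [
    {"tx": 0, "ty": -30, "tz": 28, "wx": 7},
    {"ty": -60, "tz": 57, "wx": 14},
    {"ty": -90, "tz": 90, "wx": 21},
    {"ty": -120, "tz": 120, "wx": 28},
    {"ty": -150, "tz": 150, "wx": 35},
    {"ty": -180, "tz": 185, "wx": 42},
    {"ty": -183, "tz": 225, "wx": 49},
    {"ty": -178, "tz": 260, "wx": 56},
    {"ty": -172, "tz": 300, "wx": 63},
    {"ty": -165, "tz": 338, "wx": 70}
  ]
}}

```text
schema error: expected keys tx, ty, tz, wx, wy, wz, grip
```

Run:
```python
from h import *
o=manip.get_obs(); print(o['time'],o['tool_pos'],o['ee_rot'].round(3),np.round(o['joint_positions'],1),o['opening'])
P=manip.camera_params('wrist'); print(P['world_from_camera'])
save('w1','wrist')
```

```text
0.6 [0.13272314 0.53376898 0.22792339] [[ 0.     0.241  0.97 ]
 [ 0.     0.97  -0.241]
 [-1.     0.    -0.   ]] [-78.4  17.8   0.8  86.6  -0.3  75.6  -1.6] 0.08522129214665213
[[ 2.39842638e-01 -9.22481767e-01 -3.02494459e-01  5.50125097e-02]
 [ 9.70811760e-01  2.27962684e-01  7.45489158e-02  5.52246529e-01]
 [ 1.87433246e-04 -3.11545187e-01  9.50231320e-01  3.74176511e-01]
 [ 0.00000000e+00  0.00000000e+00  0.00000000e+00  1.00000000e+00]]
```

View pics/w1.png

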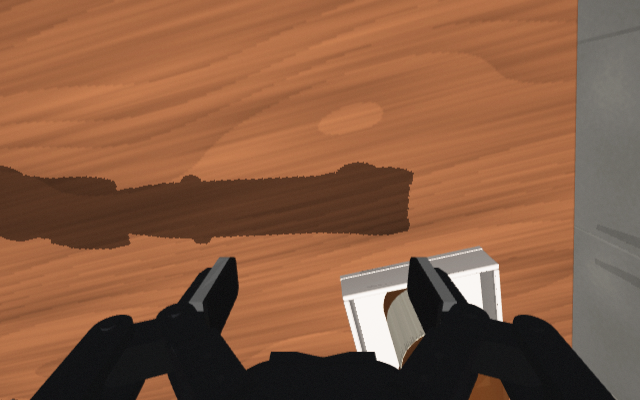

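Every row needs all of the keys. The wrist image shows the tray behind the open fingers. I'll resend the move with them filled in.

>>> {"fn": "apply_moves", "kwargs": {
  "targets": [
    {"tx": 0, "ty": -30, "tz": 28, "wx": 7, "wy": 0, "wz": 0, "grip": 85},
    {"tx": 0, "ty": -60, "tz": 57, "wx": 14, "wy": 0, "wz": 0, "grip": 85},
    {"tx": 0, "ty": -90, "tz": 85, "wx": 21, "wy": 0, "wz": 0, "grip": 85},
    {"tx": 0, "ty": -120, "tz": 114, "wx": 28, "wy": 0, "wz": 0, "grip": 85},
    {"tx": 0, "ty": -150, "tz": 143, "wx": 35, "wy": 0, "wz": 0, "grip": 85},
    {"tx": 0, "ty": -180, "tz": 172, "wx": 42, "wy": 0, "wz": 0, "grip": 85},
    {"tx": 0, "ty": -183, "tz": 212, "wx": 49, "wy": 0, "wz": 0, "grip": 85},
    {"tx": 0, "ty": -178, "tz": 252, "wx": 56, "wy": 0, "wz": 0, "grip": 85},
    {"tx": 0, "ty": -172, "tz": 292, "wx": 63, "wy": 0, "wz": 0, "grip": 85},
    {"tx": 0, "ty": -165, "tz": 332, "wx": 70, "wy": 0, "wz": 0, "grip": 85}
  ]
}}

```text
time: 1.48
tool_pos: [0.4168, 0.2927, 0.2286]
ee_rot: [[0.001, 0.995, 0.099], [0.001, 0.099, -0.995], [-1.0, 0.001, -0.001]]
ft_force: [-0.4, 0.5, -0.2]
opening: 0.0848
```

Run:
```python
from h import *
o=manip.get_obs(); print(o['time'],o['tool_pos'],o['ee_rot'].round(3),np.round(o['joint_positions'],1),o['opening'])
save('w2','wrist')
for n,z in(('nut',0.0),('nut_bar',.052)):
    for r in manip.tip_of('wrist',n)[:2]: print(n,r['uv'],r['confidence'],world('wrist',r['uv'],z))
```

```text
1.4833 [0.41680234 0.29272556 0.22858062] [[ 0.001  0.995  0.099]
 [ 0.001  0.099 -0.995]
 [-1.     0.001 -0.001]] [-56.2  13.3  23.5  93.6  -5.5  74.2 -26. ] 0.08477317043787458
nut [413.3, 180.8] 0.72 [0.54220766 0.28475983 0.        ]
nut_bar [427.9, 195.3] 0.85 [0.53933901 0.28399942 0.052     ]
```

View pics/w2.png

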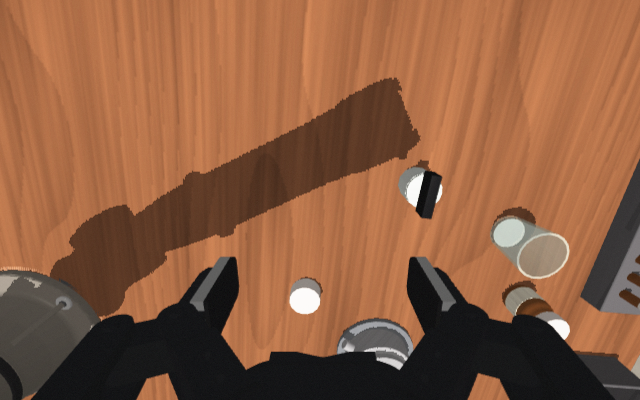

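The wrist view shows the nut at about (420,190), with its bar running from (434,173) to (426,217). Next I'll fit the bar top from depth.

```bash
cat >> h.py <<'E'
def cloud(cam,d,P=None):
    P=P or manip.camera_params(cam); K=np.array(P['mtx']);T=np.array(P['world_from_camera'])
    v,u=np.mgrid[:400,:640]; x=(u-K[0,2])/K[0,0]*d; y=-(v-K[1,2])/K[1,1]*d
    return np.stack([x,y,-d],-1)@T[:3,:3].T+T[:3,3]
E
python3 - <<'E'
from h import *
for c in('wrist','top','scene'):
    P=manip.camera_params(c); p,d=manip.camera(c); W=cloud(c,d,P)
    m=(d>0)&(np.hypot(W[...,0]-.536,W[...,1]-.286)<.045)&(W[...,2]>.057)&(W[...,2]<.075)&(p.sum(-1)<150)
    if m.sum()<5: print(c,m.sum());continue
    q=W[m]; r=cv2.minAreaRect((q[:,:2]*1000).astype(np.float32)); print(c,m.sum(),r,q[:,2].mean(),np.median(q[:,2]))
    _,_,vt=np.linalg.svd(q[:,:2]-q[:,:2].mean(0)); print(q.mean(0),np.degrees(np.arctan2(vt[0,1],vt[0,0])))
E
```

```text
wrist 529 ((537.1300659179688, 287.0016174316406), (48.717308044433594, 11.630058288574219), 88.35955047607422) 0.0634422685498057 0.06404546615473761
[0.53616304 0.28788347 0.06344227] -91.76015937889521
top 101 ((538.9627075195312, 286.06488037109375), (48.91880416870117, 8.714723587036133), 88.8206558227539) 0.0644579771349057 0.0645300667707055
[0.53821375 0.28646424 0.06445798] -91.70905914970513
scene 65 ((536.372314453125, 284.5630798339844), (50.56752014160156, 11.96596908569336), 88.39903259277344) 0.06408607269435729 0.06458269826202923
[0.53784905 0.28233972 0.06408607] -92.1924313777797
```

>>> {"fn": "apply_moves", "kwargs": {
  "targets": [
    {"tx": 0, "ty": 40, "tz": 6, "wx": 3.5, "wy": 0, "wz": 0, "grip": 85},
    {"tx": 0, "ty": 80, "tz": 12, "wx": 7.3, "wy": 0, "wz": 0, "grip": 70},
    {"tx": 15, "ty": 119, "tz": 18, "wx": 7.3, "wy": 0, "wz": 0, "grip": 60},
    {"tx": 50, "ty": 119, "tz": 18, "wx": 7.3, "wy": 0, "wz": 0, "grip": 60},
    {"tx": 85, "ty": 119, "tz": 18, "wx": 7.3, "wy": 0, "wz": 0, "grip": 60},
    {"tx": 100, "ty": 119, "tz": 18, "wx": 7.3, "wy": 0, "wz": 0, "grip": 60},
    {"tx": 100, "ty": 119, "tz": 18, "wx": 7.3, "wy": 0, "wz": 0, "grip": 60}
  ]
}}

```text
time: 2.37
tool_pos: [0.5301, 0.2883, 0.1231]
ee_rot: [[-0.01, 1.0, -0.019], [-0.004, -0.019, -1.0], [-1.0, -0.01, 0.004]]
ft_force: [-0.2, 0.6, -0.3]
opening: 0.06
```

Run:
```python
from h import *
o=manip.get_obs(); print(o['time'],o['tool_pos'],o['ee_rot'].round(3),np.round(o['joint_positions'],1),o['opening'])
P=manip.camera_params('wrist'); p,d=save('w3','wrist');W=cloud('wrist',d,P)
m=(d>0)&(np.hypot(W[...,0]-.536,W[...,1]-.286)<.045)&(W[...,2]>.057)&(W[...,2]<.072)&(p.sum(-1)<150)
q=W[m]; print(m.sum(), cv2.minAreaRect((q[:,:2]*1000).astype(np.float32)))
```

```text
2.3667 [0.53012418 0.288302   0.12309208] [[-0.01   1.    -0.019]
 [-0.004 -0.019 -1.   ]
 [-1.    -0.01   0.004]] [-47.   30.   24.9  86.7 -13.3  66.9 -20.7] 0.060009397954906445
999 ((538.0283813476562, 286.8965759277344), (49.223899841308594, 11.559189796447754), 89.206298828125)
```

View pics/w3.png

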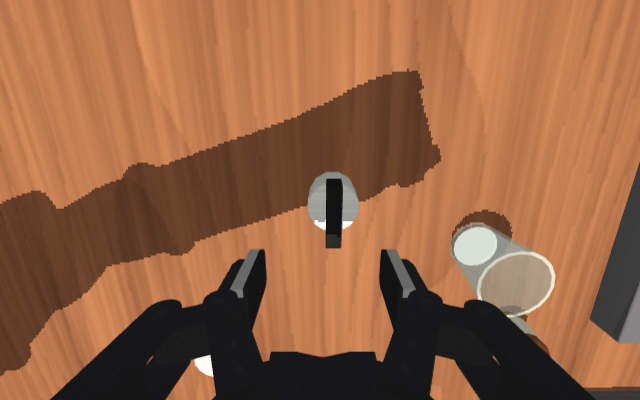

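The bar is centred at about (334,213), between the fingers. I'll let the arm settle, since it was still moving.

>>> {"fn": "apply_moves", "kwargs": {
  "targets": [
    {"tx": 0, "ty": 0, "tz": 0, "wx": 0, "wy": 0, "wz": 0, "grip": 60},
    {"tx": 0, "ty": 0, "tz": 0, "wx": 0, "wy": 0, "wz": 0, "grip": 60},
    {"tx": 0, "ty": 0, "tz": 0, "wx": 0, "wy": 0, "wz": 0, "grip": 60}
  ]
}}

```text
time: 2.67
tool_pos: [0.5364, 0.2892, 0.1304]
ee_rot: [[0.004, 1.0, -0.021], [0.003, -0.021, -1.0], [-1.0, 0.004, -0.003]]
ft_force: [0.5, -0.7, 0.7]
opening: 0.06
```

Run:
```python
from h import *
o=manip.get_obs(); print(o['time'],o['tool_pos'],o['ee_rot'].round(4),np.round(o['joint_positions'],1),o['opening'],o['ft_force'])
```

```text
2.6667 [0.53636564 0.28918993 0.13044781] [[ 0.0038  0.9998 -0.0211]
 [ 0.0026 -0.0211 -0.9998]
 [-1.      0.0037 -0.0027]] [-46.9  29.7  25.1  86.1 -13.3  66.9 -20.7] 0.05999776267093753 [ 0.50565373 -0.66397499  0.71354099]
```

>>> {"fn": "apply_moves", "kwargs": {
  "targets": [
    {"tx": 25, "ty": 1.2, "tz": 2.2, "wx": 0, "wy": 0, "wz": 0, "grip": 50},
    {"tx": 45, "ty": 1.2, "tz": 2.2, "wx": 0, "wy": 0, "wz": 0, "grip": 50},
    {"tx": 60, "ty": 1.2, "tz": 2.2, "wx": 0, "wy": 0, "wz": 0, "grip": 50},
    {"tx": 68, "ty": 1.2, "tz": 2.2, "wx": 0, "wy": 0, "wz": 0, "grip": 50},
    {"tx": 68, "ty": 1.2, "tz": 2.2, "wx": 0, "wy": 0, "wz": 0, "grip": 40},
    {"tx": 68, "ty": 1.2, "tz": 2.2, "wx": 0, "wy": 0, "wz": 0, "grip": 25},
    {"tx": 68, "ty": 1.2, "tz": 2.2, "wx": 0, "wy": 0, "wz": 0, "grip": 18},
    {"tx": 68, "ty": 1.2, "tz": 2.2, "wx": 0, "wy": 0, "wz": 0, "grip": 18}
  ],
  "squeeze": 40
}}

```text
time: 3.33
tool_pos: [0.5377, 0.2865, 0.0616]
ee_rot: [[0.003, 1.0, -0.022], [0.002, -0.022, -1.0], [-1.0, 0.003, -0.002]]
ft_force: [-0.3, -0.4, -0.2]
opening: 0.0179
```

Run:
```python
from h import *
o=manip.get_obs(); print(o['time'],o['tool_pos'],o['ee_rot'].round(4),o['opening'],o['ft_force'])
save('w4','wrist')
```

```text
3.3333 [0.53770569 0.28645385 0.06156834] [[ 0.0028  0.9998 -0.022 ]
 [ 0.0016 -0.022  -0.9998]
 [-1.      0.0028 -0.0017]] 0.017931875983738844 [-0.31064026 -0.44458457 -0.16450806]
```

View pics/w4.png

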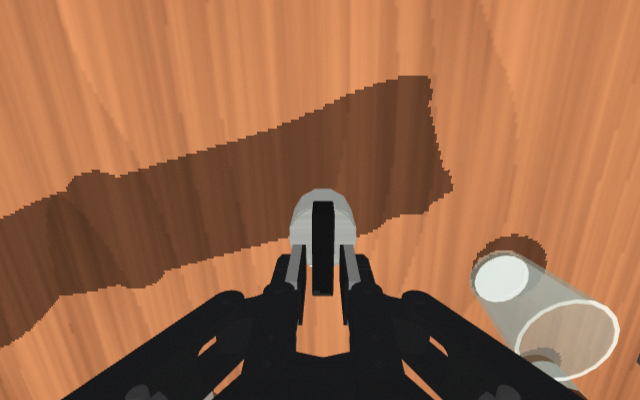

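The bar at (322,250) sits centred between the pads. I'll close on it.

>>> {"fn": "apply_moves", "kwargs": {
  "targets": [
    {"tx": 0, "ty": 0, "tz": 0, "wx": 0, "wy": 0, "wz": 0, "grip": 8},
    {"tx": 0, "ty": 0, "tz": 0, "wx": 0, "wy": 0, "wz": 0, "grip": 8},
    {"tx": 0, "ty": 0, "tz": 0, "wx": 0, "wy": 0, "wz": 0, "grip": 8},
    {"tx": 0, "ty": 0, "tz": 0, "wx": 0, "wy": 0, "wz": 0, "grip": 8}
  ],
  "squeeze": 40
}}

```text
time: 3.72
tool_pos: [0.5375, 0.2862, 0.061]
ee_rot: [[0.002, 1.0, -0.022], [0.001, -0.022, -1.0], [-1.0, 0.002, -0.001]]
ft_force: [0.1, 0.6, 4.8]
opening: 0.008
```

Run:
```python
from h import *
o=manip.get_obs(); print(o['time'],o['tool_pos'],o['ee_rot'].round(4),o['opening'],o['ft_force'],o['torque'])
```

```text
3.7167 [0.53748136 0.28621975 0.06102928] [[ 0.0022  0.9998 -0.0222]
 [ 0.0011 -0.0222 -0.9998]
 [-1.      0.0021 -0.0011]] 0.007977050675326735 [0.05038547 0.63775419 4.75458734] [ 0.07566447 -0.05792396  0.0341928 ]
```

Run:
```python
from h import *
save('w5','wrist')
```

```text
(no output)
```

View pics/w5.png

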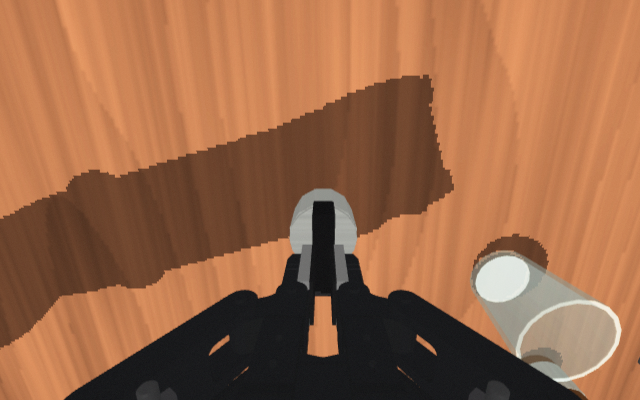

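>>> {"fn": "apply_moves", "kwargs": {
  "targets": [
    {"tx": -0.5, "ty": 0, "tz": 0, "wx": 0, "wy": 0, "wz": 0, "grip": 15},
    {"tx": -2, "ty": 0, "tz": 0, "wx": 0, "wy": 0, "wz": 0, "grip": 15},
    {"tx": -2, "ty": 0, "tz": 0, "wx": 0, "wy": 0, "wz": 0, "grip": 0},
    {"tx": -2, "ty": 0, "tz": 0, "wx": 0, "wy": 0, "wz": 0, "grip": 0},
    {"tx": -2, "ty": 0, "tz": 0, "wx": 0, "wy": 0, "wz": 0, "grip": 0},
    {"tx": -2, "ty": 0, "tz": 0, "wx": 0, "wy": 0, "wz": 0, "grip": 0},
    {"tx": -2, "ty": 0, "tz": 0, "wx": 0, "wy": 0, "wz": 0, "grip": 0}
  ],
  "squeeze": 40
}}

```text
time: 4.35
tool_pos: [0.5363, 0.2857, 0.0615]
ee_rot: [[-0.001, 1.0, -0.022], [-0.0, -0.022, -1.0], [-1.0, -0.001, 0.0]]
ft_force: [-0.1, -0.3, 0.2]
opening: -0.0003
```

Run:
```python
from h import *
o=manip.get_obs(); print(o['time'],o['tool_pos'],o['ee_rot'].round(4),o['opening'],o['ft_force'],o['torque'])
```

```text
4.35 [0.53626298 0.28573891 0.0615222 ] [[-6.000e-04  9.998e-01 -2.210e-02]
 [-5.000e-04 -2.210e-02 -9.998e-01]
 [-1.000e+00 -6.000e-04  5.000e-04]] -0.0003286767081632714 [-0.09513479 -0.28259091  0.22331742] [ 0.04830449 -0.02981856  0.00715152]
```

Run:
```python
from h import *
P=manip.camera_params('wrist');p,d=save('w6','wrist'); save('s6','scene')
W=cloud('wrist',d,P)
for u,v in((322,210),(322,230),(322,250),(322,270),(322,290),(305,260),(340,260),(310,285)): print(u,v,p[v,u],W[v,u].round(4))
im=cv2.imread('pics/s6.png')[80:200,290:430]; cv2.imwrite('pics/s6c.png',cv2.resize(im,None,fx=5,fy=5,interpolation=cv2.INTER_CUBIC))
```

```text
322 210 [17 16 18] [0.5367 0.3114 0.0595]
322 230 [18 19 21] [0.5365 0.3018 0.0641]
322 250 [22 24 24] [0.5364 0.2958 0.0751]
322 270 [22 23 23] [0.5364 0.296  0.094 ]
322 290 [25 25 26] [0.5363 0.2916 0.1025]
305 260 [21 23 24] [0.5278 0.2914 0.0769]
340 260 [25 27 28] [0.5452 0.2917 0.078 ]
310 285 [24 24 26] [0.5318 0.2977 0.1077]
```

View pics/w6.png

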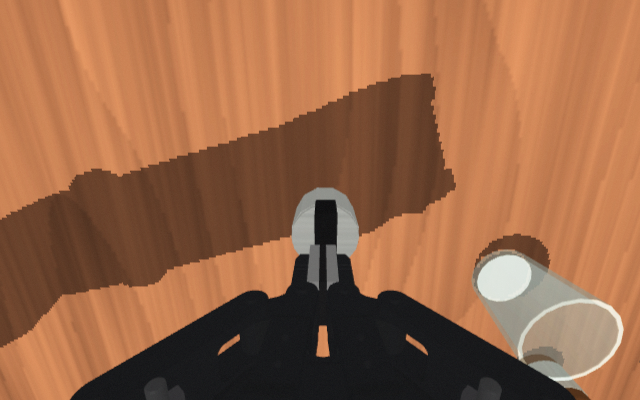

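View pics/s6c.png

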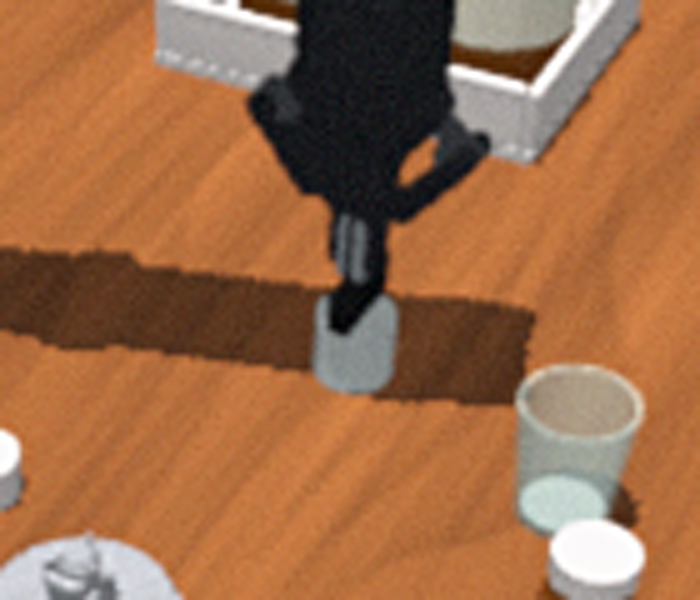

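Run:
```python
from h import *
P=manip.camera_params('wrist');p,d=manip.camera('wrist'); W=cloud('wrist',d,P)
for v in range(196,300,6): print(v,[(u,p[v,u].tolist()[0],W[v,u].round(3).tolist()) for u in (314,322,331)])
```

```text
196 [(314, 143, [0.531, 0.307, 0.018]), (322, 145, [0.537, 0.307, 0.02]), (331, 144, [0.543, 0.307, 0.02])]
202 [(314, 136, [0.532, 0.307, 0.032]), (322, 14, [0.537, 0.312, 0.047]), (331, 15, [0.542, 0.311, 0.045])]
208 [(314, 121, [0.532, 0.306, 0.04]), (322, 18, [0.537, 0.311, 0.055]), (331, 17, [0.542, 0.311, 0.056])]
214 [(314, 46, [0.533, 0.311, 0.064]), (322, 17, [0.537, 0.311, 0.064]), (331, 18, [0.541, 0.311, 0.064])]
220 [(314, 47, [0.533, 0.307, 0.063]), (322, 22, [0.537, 0.308, 0.064]), (331, 18, [0.541, 0.307, 0.064])]
226 [(314, 66, [0.532, 0.304, 0.063]), (322, 22, [0.537, 0.304, 0.065]), (331, 21, [0.541, 0.304, 0.063])]
232 [(314, 80, [0.532, 0.301, 0.064]), (322, 18, [0.537, 0.301, 0.065]), (331, 18, [0.541, 0.301, 0.065])]
238 [(314, 82, [0.532, 0.297, 0.064]), (322, 21, [0.536, 0.297, 0.064]), (331, 16, [0.541, 0.297, 0.064])]
244 [(314, 80, [0.532, 0.293, 0.063]), (322, 20, [0.536, 0.294, 0.065]), (331, 54, [0.541, 0.293, 0.064])]
250 [(314, 109, [0.533, 0.296, 0.075]), (322, 24, [0.536, 0.296, 0.075]), (331, 110, [0.541, 0.295, 0.074])]
256 [(314, 111, [0.533, 0.296, 0.081]), (322, 20, [0.537, 0.296, 0.081]), (331, 112, [0.541, 0.296, 0.082])]
262 [(314, 112, [0.533, 0.296, 0.087]), (322, 23, [0.537, 0.296, 0.087]), (331, 110, [0.541, 0.296, 0.088])]
268 [(314, 112, [0.533, 0.295, 0.091]), (322, 21, [0.537, 0.295, 0.091]), (331, 111, [0.541, 0.295, 0.091])]
274 [(314, 112, [0.533, 0.296, 0.097]), (322, 21, [0.537, 0.297, 0.098]), (331, 110, [0.54, 0.296, 0.098])]
280 [(314, 110, [0.533, 0.297, 0.103]), (322, 23, [0.537, 0.295, 0.101]), (331, 111, [0.54, 0.296, 0.102])]
286 [(314, 25, [0.533, 0.297, 0.107]), (322, 27, [0.537, 0.294, 0.103]), (331, 22, [0.54, 0.297, 0.108])]
292 [(314, 23, [0.534, 0.298, 0.112]), (322, 27, [0.536, 0.291, 0.103]), (331, 26, [0.54, 0.297, 0.111])]
298 [(314, 24, [0.534, 0.297, 0.116]), (322, 26, [0.536, 0.288, 0.103]), (331, 24, [0.54, 0.296, 0.114])]
```

The fingers have shut above the bar. The depth puts the pads at about z 0.07 to 0.104, so they stand well above the stated position relative to the TCP. I'll reopen, go lower and look.

>>> {"fn": "apply_moves", "kwargs": {
  "targets": [
    {"tx": -6, "ty": 0, "tz": 0, "wx": 0, "wy": 0, "wz": 0, "grip": 20},
    {"tx": -6, "ty": 0, "tz": 0, "wx": 0, "wy": 0, "wz": 0, "grip": 30},
    {"tx": -6, "ty": 0, "tz": 0, "wx": 0, "wy": 0, "wz": 0, "grip": 30},
    {"tx": -6, "ty": 0, "tz": 0, "wx": 0, "wy": 0, "wz": 0, "grip": 30}
  ],
  "squeeze": 40
}}

```text
time: 4.83
tool_pos: [0.5367, 0.286, 0.0682]
ee_rot: [[0.0, 1.0, -0.022], [0.0, -0.022, -1.0], [-1.0, 0.0, -0.0]]
ft_force: [0.1, 0.3, -0.3]
opening: 0.0299
```

Run:
```python
from h import *
o=manip.get_obs(); print(o['time'],o['tool_pos'],o['opening'],o['ft_force'],np.round(o['joint_positions'],2).tolist())
P=manip.camera_params('wrist');p,d=save('w7','wrist'); W=cloud('wrist',d,P); print(P['world_from_camera'][:3,3])
R=np.array(o['ee_rot']);L=(W-o['tool_pos'])@R
m=(d>0)&(d<.15)
# pads: grey-ish pixels
g=m&(p[...,0]>90)&(L[...,0]<30)&(abs(L[...,1])<30)&(W[...,2]>.05)
print(g.sum(),[np.percentile(L[g][:,i],[1,25,50,75,99]).round(4).tolist() for i in range(3)])
s,ds=save('s7','scene'); Ws=cloud('scene',ds)
im=cv2.imread('pics/s7.png')[80:200,290:430]; cv2.imwrite('pics/s7c.png',cv2.resize(im,None,fx=5,fy=5,interpolation=cv2.INTER_CUBIC))
for v in range(115,150,3): print(v,[(u,s[v,u].tolist()[0],Ws[v,u].round(3).tolist()) for u in (357,360,363,366)])
```

```text
4.8333 [0.53666947 0.28600195 0.06819336] 0.029948996258855377 [ 0.11151442  0.28865765 -0.31717549] [-45.98, 33.29, 24.05, 89.95, -14.98, 59.94, -19.16]
[0.5383699  0.36518746 0.21448838]
959 [[-0.075, -0.0408, -0.0331, -0.0234, -0.0118], [-0.0421, -0.019, 0.0152, 0.0194, 0.0427], [-0.0139, -0.0102, -0.0099, -0.0095, 0.0134]]
115 [(357, 55, [0.45, 0.454, 0.0]), (360, 183, [0.46, 0.454, 0.003]), (363, 177, [0.466, 0.462, 0.0]), (366, 37, [0.553, 0.266, 0.139])]
118 [(357, 16, [0.52, 0.289, 0.107]), (360, 181, [0.467, 0.438, 0.004]), (363, 179, [0.474, 0.446, 0.001]), (366, 124, [0.551, 0.274, 0.125])]
121 [(357, 22, [0.519, 0.293, 0.096]), (360, 188, [0.474, 0.424, 0.004]), (363, 185, [0.875, -0.553, 0.707]), (366, 139, [0.551, 0.274, 0.117])]
124 [(357, 29, [0.519, 0.294, 0.086]), (360, 187, [0.479, 0.414, 0.001]), (363, 197, [0.486, 0.419, -0.0]), (366, 107, [0.553, 0.27, 0.111])]
127 [(357, 55, [0.519, 0.295, 0.076]), (360, 201, [0.485, 0.4, 0.001]), (363, 201, [0.493, 0.403, 0.001]), (366, 87, [0.553, 0.273, 0.1])]
130 [(357, 192, [0.485, 0.378, 0.004]), (360, 194, [0.491, 0.386,
[... 224 characters left out ...]
(357, 165, [0.531, 0.272, 0.066]), (360, 10, [0.537, 0.278, 0.064]), (363, 15, [0.542, 0.285, 0.062]), (366, 23, [0.543, 0.305, 0.049])]
139 [(357, 19, [0.535, 0.263, 0.063]), (360, 7, [0.542, 0.266, 0.064]), (363, 7, [0.541, 0.289, 0.049]), (366, 102, [0.543, 0.306, 0.038])]
142 [(357, 11, [0.536, 0.261, 0.056]), (360, 4, [0.541, 0.27, 0.051]), (363, 100, [0.543, 0.286, 0.042]), (366, 138, [0.549, 0.291, 0.04])]
145 [(357, 8, [0.537, 0.26, 0.047]), (360, 64, [0.541, 0.272, 0.04]), (363, 137, [0.547, 0.278, 0.039]), (366, 136, [0.555, 0.278, 0.041])]
148 [(357, 134, [0.535, 0.267, 0.032]), (360, 136, [0.543, 0.268, 0.034]), (363, 134, [0.55, 0.271, 0.035]), (366, 134, [0.556, 0.278, 0.032])]
```

View pics/s7c.png

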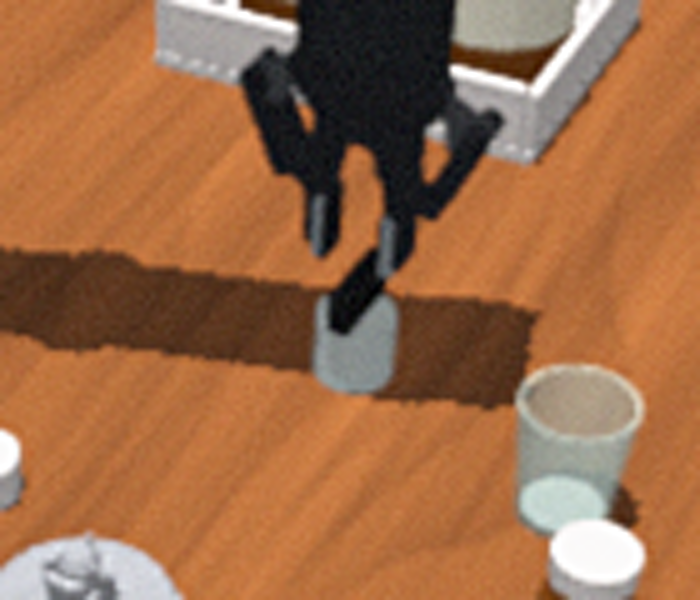

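View pics/w7.png

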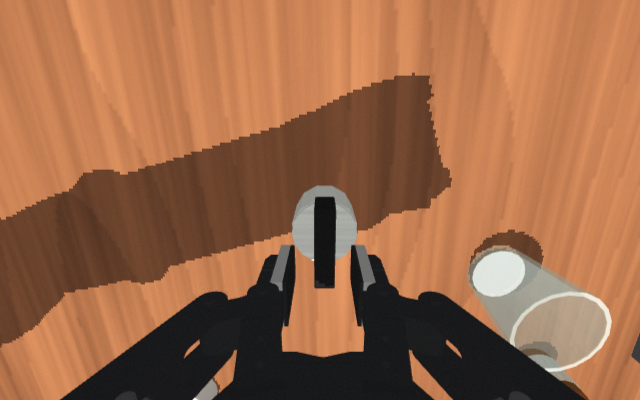

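Both the scene and wrist depth put the tips about 9 mm behind the reported TCP, not 19 mm ahead. The sideways position agrees. I'll go down by that measure, to a TCP of about 0.037.

>>> {"fn": "apply_moves", "kwargs": {
  "targets": [
    {"tx": 12, "ty": 0.8, "tz": -0.5, "wx": 0, "wy": 0, "wz": 0, "grip": 28},
    {"tx": 22, "ty": 0.8, "tz": -0.5, "wx": 0, "wy": 0, "wz": 0, "grip": 28},
    {"tx": 29, "ty": 0.8, "tz": -0.5, "wx": 0, "wy": 0, "wz": 0, "grip": 28},
    {"tx": 31, "ty": 0.8, "tz": -0.5, "wx": 0, "wy": 0, "wz": 0, "grip": 28},
    {"tx": 31, "ty": 0.8, "tz": -0.5, "wx": 0, "wy": 0, "wz": 0, "grip": 28},
    {"tx": 31, "ty": 0.8, "tz": -0.5, "wx": 0, "wy": 0, "wz": 0, "grip": 28}
  ],
  "squeeze": 40
}}

```text
time: 5.43
tool_pos: [0.5363, 0.286, 0.0365]
ee_rot: [[-0.002, 1.0, -0.022], [-0.001, -0.022, -1.0], [-1.0, -0.002, 0.001]]
ft_force: [-3.3, -0.8, 5.5]
opening: 0.0277
```

Run:
```python
from h import *
o=manip.get_obs(); print(o['time'],o['tool_pos'],o['opening'],o['ft_force'])
save('w8','wrist');save('s8','scene')
im=cv2.imread('pics/s8.png')[80:200,290:430]; cv2.imwrite('pics/s8c.png',cv2.resize(im,None,fx=5,fy=5,interpolation=cv2.INTER_CUBIC))
```

```text
5.4333 [0.53628226 0.28602331 0.03649934] 0.027705649753553035 [-3.30824907 -0.79486776  5.52302219]
```

View pics/s8c.png

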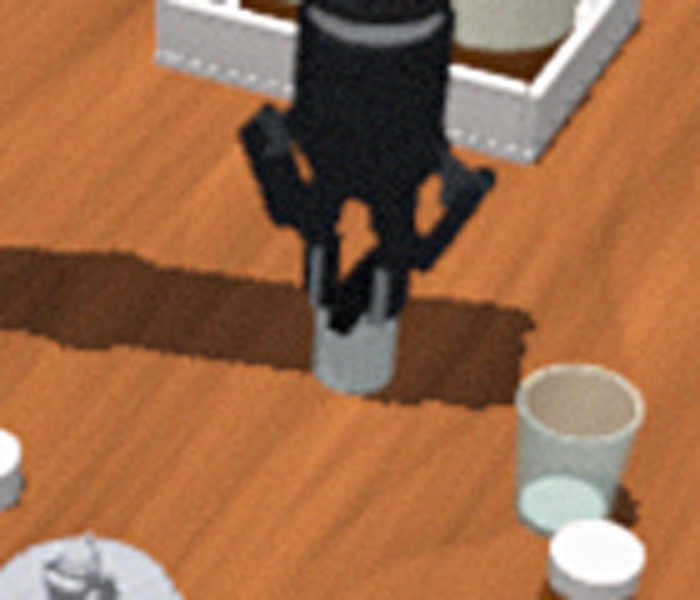

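View pics/w8.png

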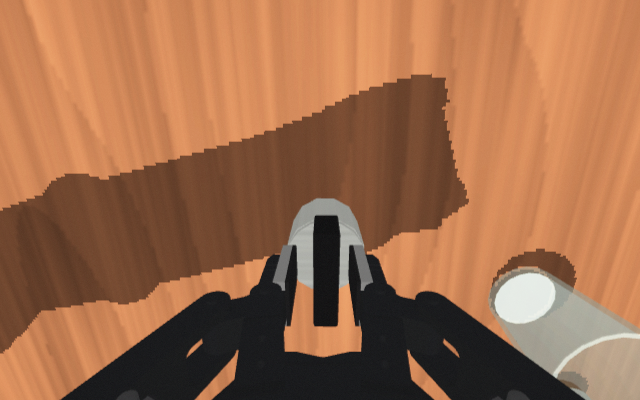

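The tips now straddle the bar and are lightly touching the sleeve top (5 N). I'll lift 6 mm to allow for the closing swing, then grip.

>>> {"fn": "apply_moves", "kwargs": {
  "targets": [
    {"tx": -6, "ty": 0.5, "tz": -0.3, "wx": 0, "wy": 0, "wz": 0, "grip": 28},
    {"tx": -6, "ty": 0.5, "tz": -0.3, "wx": 0, "wy": 0, "wz": 0, "grip": 18},
    {"tx": -6, "ty": 0.5, "tz": -0.3, "wx": 0, "wy": 0, "wz": 0, "grip": 8},
    {"tx": -6, "ty": 0.5, "tz": -0.3, "wx": 0, "wy": 0, "wz": 0, "grip": 0},
    {"tx": -6, "ty": 0.5, "tz": -0.3, "wx": 0, "wy": 0, "wz": 0, "grip": 0},
    {"tx": -6, "ty": 0.5, "tz": -0.3, "wx": 0, "wy": 0, "wz": 0, "grip": 0},
    {"tx": -6, "ty": 0.5, "tz": -0.3, "wx": 0, "wy": 0, "wz": 0, "grip": 0}
  ],
  "squeeze": 50
}}

```text
time: 6.12
tool_pos: [0.5381, 0.2868, 0.043]
ee_rot: [[0.001, 1.0, -0.022], [0.0, -0.022, -1.0], [-1.0, 0.001, -0.0]]
ft_force: [-0.0, 0.1, 1.9]
opening: 0.0105
```

Run:
```python
from h import *
o=manip.get_obs(); print(o['time'],o['tool_pos'],o['ee_rot'].round(4),o['opening'],o['ft_force'])
save('w9','wrist')
c='scene'; manip.camera(c)
for r in manip.tip_of(c,'crown')[:2]: print(r['uv'],r['confidence'],world(c,r['uv'],.079))
```

```text
6.1167 [0.53809255 0.28684056 0.04300114] [[ 7.000e-04  9.998e-01 -2.190e-02]
 [ 3.000e-04 -2.190e-02 -9.998e-01]
 [-1.000e+00  7.000e-04 -3.000e-04]] 0.010536391758156398 [-0.04762265  0.05597966  1.89928371]
[302.0, 191.2] 0.84 [0.51763768 0.01300647 0.079     ]
```

View pics/w9.png

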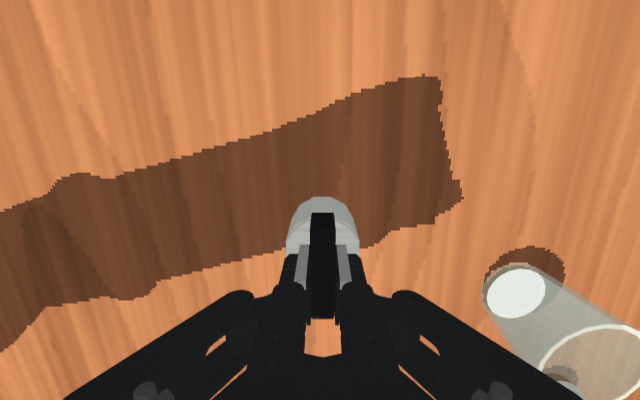

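The bar is gripped (reading 10.5 mm). Measuring at the bench, the nut's origin is 43 mm below the TCP. Next I'll locate the housing axis from depth.

```bash
cat >> h.py <<'E'
from scipy.optimize import least_squares
def circ(q,r0=None):
    f=lambda a:np.hypot(q[:,0]-a[0],q[:,1]-a[1])-(a[2] if r0 is None else r0)
    x0=[*q[:,:2].mean(0)]+([.04] if r0 is None else [])
    s=least_squares(f,x0,loss='soft_l1',f_scale=.001); return s.x
def rim(W,d,lo,hi,c=(.52,.0145),R=.08):
    m=(d>0)&(np.hypot(W[...,0]-c[0],W[...,1]-c[1])<R)&(W[...,2]>lo)&(W[...,2]<hi); return W[m]
E
python3 - <<'E'
from h import *
for c in('top','scene'):
    P=manip.camera_params(c);p,d=manip.camera(c);W=cloud(c,d,P)
    q=rim(W,d,.03,.1); h,e=np.histogram(q[:,2],bins=np.arange(.03,.1,.003)); print(c,dict(zip(e.round(3),h)))
    for lo,hi in((.045,.061),(.06,.074),(.075,.092)):
        q=rim(W,d,lo,hi); 
        if len(q)<4: continue
        q=q[:,:2]; (x,y),r=cv2.minEnclosingCircle((q*1000).astype(np.float32)); print(lo,hi,len(q),(x,y),r,q.mean(0))
    cv2.imwrite('pics/%sH.png'%c,cv2.resize((p[150:260,250:370] if c=='top' else p[150:250,250:360])[:,:,::-1],None,fx=5,fy=5,interpolation=cv2.INTER_CUBIC))
E
```

```text
top {np.float64(0.03): np.int64(34), np.float64(0.033): np.int64(26), np.float64(0.036): np.int64(2), np.float64(0.039): np.int64(7), np.float64(0.042): np.int64(127), np.float64(0.045): np.int64(179), np.float64(0.048): np.int64(18), np.float64(0.051): np.int64(9), np.float64(0.054): np.int64(367), np.float64(0.057): np.int64(595), np.float64(0.06): np.int64(68), np.float64(0.063): np.int64(1), np.float64(0.066): np.int64(2), np.float64(0.069): np.int64(9), np.float64(0.072): np.int64(5), np.float64(0.075): np.int64(13), np.float64(0.078): np.int64(53), np.float64(0.081): np.int64(24), np.float64(0.084): np.int64(35), np.float64(0.087): np.int64(27), np.float64(0.09): np.int64(2), np.float64(0.093): np.int64(0), np.float64(0.096): np.int64(0)}
0.045 0.061 1223 (527.2027587890625, 12.670161247253418) 47.43916702270508 [0.5265246  0.01195276]
0.06 0.074 83 (528.3226318359375, 12.51425552368164) 40.33731460571289 [0.52734046 0.01217997]
0.075 0.092 154 (527.0363159179688, 12.895452499389648) 15.150662422180176 [0.526883   0.01277443]
scene {np.float64(0.03): np.int64(54), np.float64(0.
[... 296 characters left out ...]
4(0.06): np.int64(32), np.float64(0.063): np.int64(17), np.float64(0.066): np.int64(12), np.float64(0.069): np.int64(13), np.float64(0.072): np.int64(10), np.float64(0.075): np.int64(9), np.float64(0.078): np.int64(45), np.float64(0.081): np.int64(21), np.float64(0.084): np.int64(25), np.float64(0.087): np.int64(24), np.float64(0.09): np.int64(0), np.float64(0.093): np.int64(0), np.float64(0.096): np.int64(0)}
0.045 0.061 839 (526.5256958007812, 9.64480209350586) 48.1298942565918 [0.53207667 0.00101941]
0.06 0.074 80 (526.999267578125, 10.887255668640137) 40.5467643737793 [0.53184429 0.00638097]
0.075 0.092 124 (525.6941528320312, 11.220377922058105) 16.09231948852539 [0.5274111  0.00802835]
```

View pics/topH.png

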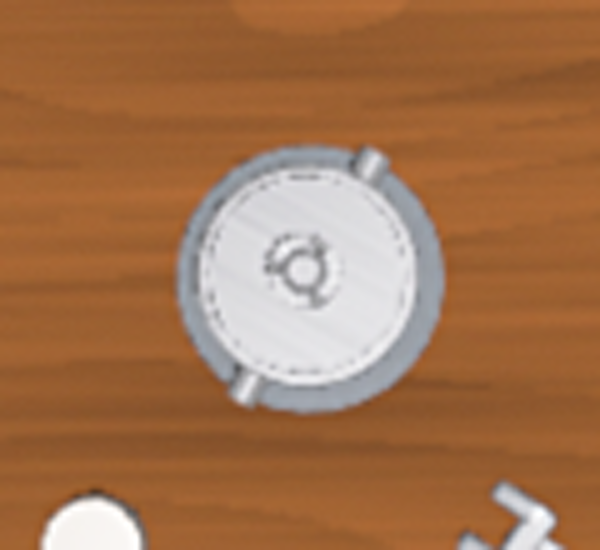

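View pics/sceneH.png

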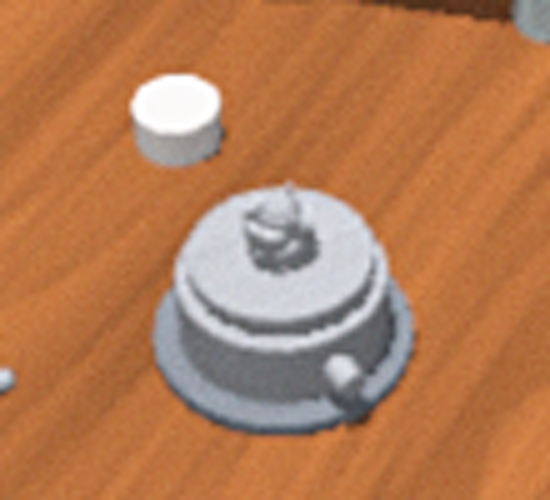

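The housing axis is at about (0.527, 0.012). In the top crop the ribs show at image directions of about 171°, 51° and 291°, so they sit at world yaw ≈81° mod 120. I'll lift and carry, turning the nut 8° anticlockwise.

>>> {"fn": "apply_moves", "kwargs": {
  "targets": [
    {"tx": -10, "ty": 0, "tz": 0, "wx": 0, "wy": 0, "wz": 0, "grip": 0},
    {"tx": -40, "ty": 0, "tz": 0, "wx": 0, "wy": 0, "wz": 0, "grip": 0},
    {"tx": -80, "ty": 0, "tz": 0, "wx": 0, "wy": 0, "wz": 0, "grip": 0},
    {"tx": -115, "ty": 0, "tz": 15, "wx": 0, "wy": 0, "wz": 0, "grip": 0},
    {"tx": -120, "ty": 0, "tz": 55, "wx": -1, "wy": 0, "wz": 0, "grip": 0},
    {"tx": -120, "ty": 0, "tz": 95, "wx": -2, "wy": 0, "wz": 0, "grip": 0},
    {"tx": -120, "ty": -1, "tz": 135, "wx": -3, "wy": 0, "wz": 0, "grip": 0},
    {"tx": -120, "ty": -2, "tz": 175, "wx": -4, "wy": 0, "wz": 0, "grip": 0},
    {"tx": -120, "ty": -4, "tz": 210, "wx": -6, "wy": 0, "wz": 0, "grip": 0},
    {"tx": -120, "ty": -5, "tz": 240, "wx": -8, "wy": 0, "wz": 0, "grip": 0}
  ]
}}

```text
time: 7.2
tool_pos: [0.5258, 0.0431, 0.1628]
ee_rot: [[-0.002, 0.993, 0.116], [-0.001, 0.116, -0.993], [-1.0, -0.002, 0.001]]
ft_force: [0.1, -0.3, -1.8]
opening: 0.0107
```

>>> {"fn": "apply_moves", "kwargs": {
  "targets": [
    {"tx": 0, "ty": 0, "tz": 20, "wx": 0, "wy": 0, "wz": 0, "grip": 0},
    {"tx": 0, "ty": 0, "tz": 34, "wx": 0, "wy": 0, "wz": 0, "grip": 0},
    {"tx": 0, "ty": 0, "tz": 34, "wx": 0, "wy": 0, "wz": 0, "grip": 0},
    {"tx": 0, "ty": 0, "tz": 34, "wx": 0, "wy": 0, "wz": 0, "grip": 0},
    {"tx": 0, "ty": 0, "tz": 34, "wx": 0, "wy": 0, "wz": 0, "grip": 0}
  ]
}}

```text
time: 7.62
tool_pos: [0.531, 0.015, 0.1626]
ee_rot: [[-0.001, 0.993, 0.119], [0.001, 0.119, -0.993], [-1.0, -0.001, -0.002]]
ft_force: [0.2, 1.4, -1.8]
opening: 0.0104
```

Run:
```python
from h import *
o=manip.get_obs(); print(o['time'],o['tool_pos'],o['ee_rot'].round(4),o['opening'],o['ft_force'],np.round(o['joint_positions'],1))
save('w10','wrist')
P=manip.camera_params('scene');p,d=save('s10','scene');W=cloud('scene',d,P)
cv2.imwrite('pics/s10c.png',cv2.resize(p[90:240,230:390][:,:,::-1],None,fx=4,fy=4,interpolation=cv2.INTER_CUBIC))
# sleeve surface points: bright, z between .113 and .148
q=rim(W,d,.112,.147,c=(.527,.012),R=.035); print(len(q),q.mean(0), circ(q,.021))
P=manip.camera_params('scene')
q=rim(W,d,.058,.078,c=(.527,.012),R=.02); print(len(q),q.mean(0) if len(q) else 0, circ(q,.0145) if len(q)>5 else 0)
```

```text
7.6167 [0.5309869  0.01504428 0.16257653] [[-0.0013  0.9929  0.1191]
 [ 0.0015  0.1191 -0.9929]
 [-1.     -0.0011 -0.0016]] 0.01043269037453168 [ 0.20896738  1.41973385 -1.78522671] [-26.2  19.7  29.6  96.3 -10.5  66.9  12.9]
192 [0.53779525 0.00120711 0.13412663] [0.52903027 0.01541129]
110 [0.53205019 0.00455662 0.06503478] [0.52620414 0.01276869]
```

View pics/s10c.png

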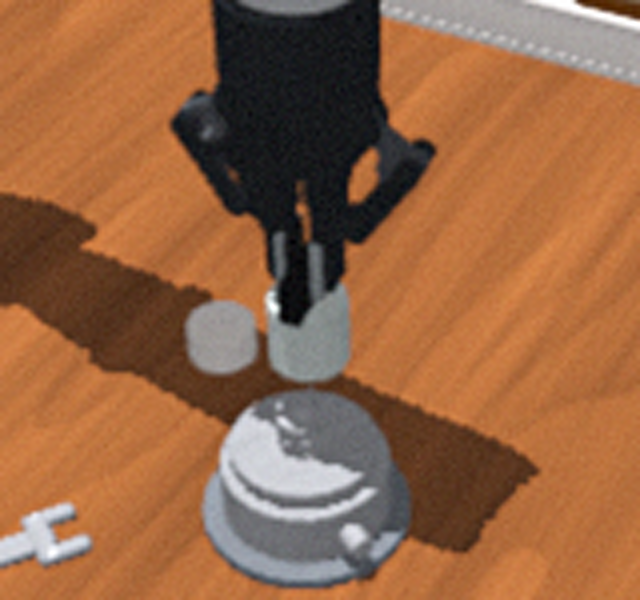

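View pics/w10.png

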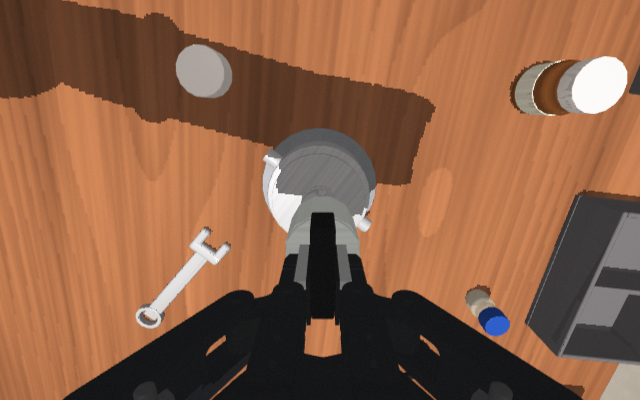

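The scene depth puts the nut axis about (2.8, 2.6) mm off the stud in x and y. I'll correct that and start down.

>>> {"fn": "apply_moves", "kwargs": {
  "targets": [
    {"tx": 0, "ty": -2, "tz": 1, "wx": 0, "wy": 0, "wz": 0, "grip": 0},
    {"tx": 8, "ty": -3.5, "tz": 2.1, "wx": 0, "wy": 0, "wz": 0, "grip": 0},
    {"tx": 16, "ty": -3.5, "tz": 2.1, "wx": 0, "wy": 0, "wz": 0, "grip": 0},
    {"tx": 23, "ty": -3.5, "tz": 2.1, "wx": 0, "wy": 0, "wz": 0, "grip": 0},
    {"tx": 25, "ty": -3.5, "tz": 2.1, "wx": 0, "wy": 0, "wz": 0, "grip": 0},
    {"tx": 25, "ty": -3.5, "tz": 2.1, "wx": 0, "wy": 0, "wz": 0, "grip": 0},
    {"tx": 25, "ty": -3.5, "tz": 2.1, "wx": 0, "wy": 0, "wz": 0, "grip": 0}
  ]
}}

```text
time: 8.3
tool_pos: [0.5282, 0.0106, 0.1376]
ee_rot: [[-0.001, 0.993, 0.117], [-0.0, 0.117, -0.993], [-1.0, -0.001, 0.0]]
ft_force: [-0.3, -0.9, -1.3]
opening: 0.0109
```

Run:
```python
from h import *
P=manip.camera_params('scene');p,d=save('s11','scene');W=cloud('scene',d,P)
o=manip.get_obs(); print(o['time'],o['tool_pos'],o['ee_rot'].round(4),o['opening'],o['ft_force'],o['torque'],np.round(o['joint_positions'],1))
cv2.imwrite('pics/s11c.png',cv2.resize(p[90:240,230:390][:,:,::-1],None,fx=4,fy=4,interpolation=cv2.INTER_CUBIC))
z0=o['tool_pos'][2]-.043
q=rim(W,d,z0+.003,z0+.036,c=(.527,.012),R=.035); print(len(q), circ(q,.021),z0)
q=rim(W,d,.059,.077,c=(.527,.012),R=.02); print(len(q), circ(q,.0145) if len(q)>5 else 0)
q=rim(W,d,.045,.0535,c=(.527,.012),R=.06);
P=manip.camera_params('top');p,d=manip.camera('top');W=cloud('top',d,P)
print(manip.get_obs()['tool_pos'])
```

```text
8.35 [0.52847137 0.01054158 0.13794681] [[ 3.000e-04  9.931e-01  1.173e-01]
 [-1.000e-04  1.173e-01 -9.931e-01]
 [-1.000e+00  2.000e-04  1.000e-04]] 0.0106306930145525 [-0.05248391  0.37217837 -2.15338391] [-0.0238572   0.06651615 -0.00174264] [-25.7  20.7  29.4  98.7 -11.2  63.5  13.9]
230 [0.52629    0.01034691] 0.09494680756992831
81 [0.52567321 0.01262367]
[0.52864634 0.01050868 0.13817094]
```

View pics/s11c.png

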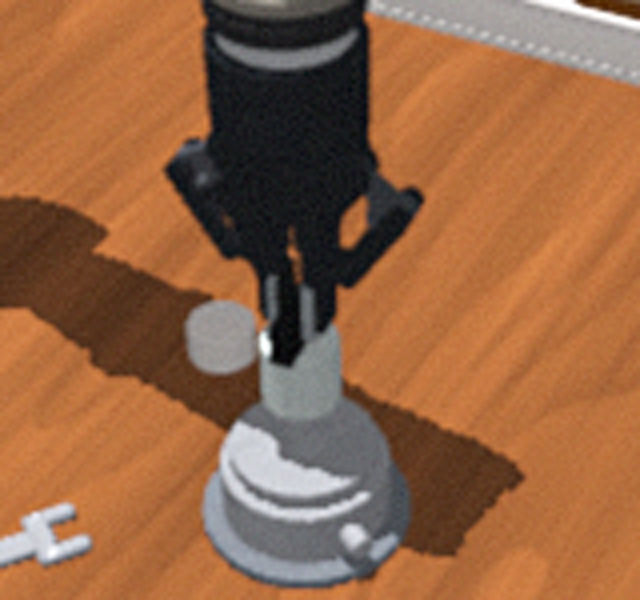

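>>> {"fn": "apply_moves", "kwargs": {
  "targets": [
    {"tx": 0, "ty": 0, "tz": -1.8, "wx": 0, "wy": 0, "wz": 0, "grip": 0},
    {"tx": 5, "ty": 0, "tz": -1.8, "wx": 0, "wy": 0, "wz": 0, "grip": 0},
    {"tx": 10, "ty": 0, "tz": -1.8, "wx": 0, "wy": 0, "wz": 0, "grip": 0},
    {"tx": 14, "ty": 0, "tz": -1.8, "wx": 0, "wy": 0, "wz": 0, "grip": 0},
    {"tx": 16, "ty": 0, "tz": -1.8, "wx": 0, "wy": 0, "wz": 0, "grip": 0},
    {"tx": 16, "ty": 0, "tz": -1.8, "wx": 0, "wy": 0, "wz": 0, "grip": 0},
    {"tx": 16, "ty": 0, "tz": -1.8, "wx": 0, "wy": 0, "wz": 0, "grip": 0}
  ]
}}

```text
time: 8.98
tool_pos: [0.5279, 0.0123, 0.1216]
ee_rot: [[-0.001, 0.993, 0.117], [-0.0, 0.117, -0.993], [-1.0, -0.001, 0.0]]
ft_force: [-0.6, -0.8, -1.8]
opening: 0.0104
```

```bash
cat > st.py <<'E'
from h import *
import sys
if len(sys.argv)>1:
    P=manip.camera_params('scene');p,d=manip.camera('scene');W=cloud('scene',d,P)
    o=manip.get_obs();z0=o['tool_pos'][2]-.043
    q=rim(W,d,z0+.003,z0+.036,c=(.527,.012),R=.035); print('nut',len(q), circ(q,.021))
    m=rim(W,d,.0505,.0605,c=(.527,.012),R=.04); print('lid z',np.median(m[:,2]))
    q=q[q[:,2]>0]; 
    cv2.imwrite('pics/%s.png'%sys.argv[1],cv2.resize(p[90:240,230:390][:,:,::-1],None,fx=4,fy=4,interpolation=cv2.INTER_CUBIC))
o=manip.get_obs();R=o['ee_rot'];print('t',o['time'],'pos',np.round(o['tool_pos']*1000,2),'nut z',round(o['tool_pos'][2]*1000-43,2),'yaw',np.degrees(np.arctan2(R[1,1],R[0,1])).round(2),'tilt',R[:2,0].round(4),'F',o['ft_force'].round(2),'M',o['torque'].round(3),'op',round(o['opening']*1000,1),'j7',o['joint_positions'][6].round(1))
E
python3 st.py s12
```

```text
nut 220 [0.52603469 0.01229462]
lid z 0.05802561019095642
t 9.0333 pos [528.14  12.3  121.89] nut z 78.89 yaw 6.73 tilt [ 0.0001 -0.0001] F [-0.54 -0.25 -2.22] M [-0.021 -0.012 -0.021] op 10.8 j7 14.2
```

View pics/s12.png

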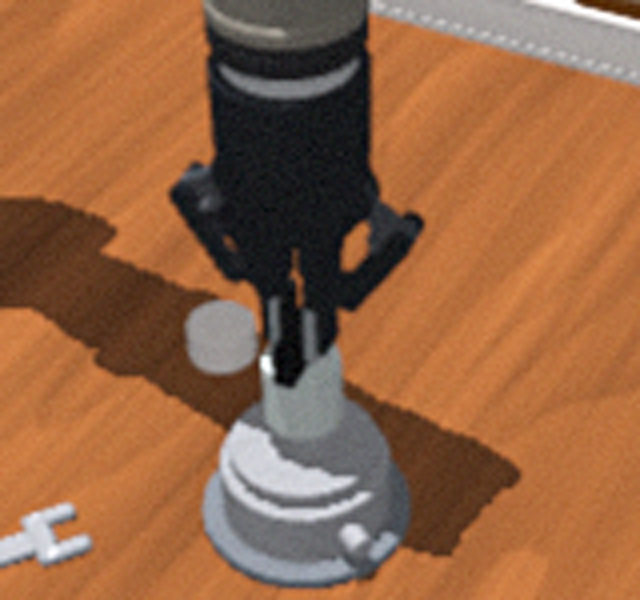

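The nut is over the stud and aligned to within about 0.5 mm. I'll lower it gently toward the land.

>>> {"fn": "apply_moves", "kwargs": {
  "targets": [
    {"tx": 1.5, "ty": 0, "tz": 0, "wx": 0, "wy": 0, "wz": 0, "grip": 0},
    {"tx": 3, "ty": 0, "tz": 0, "wx": 0, "wy": 0, "wz": 0, "grip": 0},
    {"tx": 4, "ty": 0, "tz": 0, "wx": 0, "wy": 0, "wz": 0, "grip": 0},
    {"tx": 4, "ty": 0, "tz": 0, "wx": 0, "wy": 0, "wz": 0, "grip": 0}
  ]
}}

```text
time: 9.37
tool_pos: [0.5279, 0.0124, 0.1176]
ee_rot: [[-0.0, 0.993, 0.117], [-0.0, 0.117, -0.993], [-1.0, -0.0, -0.0]]
ft_force: [-0.5, 0.1, -2.3]
opening: 0.0109
```

```bash
python3 st.py
```

```text
t 9.3667 pos [527.87  12.38 117.65] nut z 74.65 yaw 6.74 tilt [-0.0005 -0.    ] F [-0.52  0.13 -2.27] M [-0.032  0.04   0.037] op 10.9 j7 14.3
```

Not on a rib (it passed 78.5). I'll continue.

>>> {"fn": "apply_moves", "kwargs": {
  "targets": [
    {"tx": 0.8, "ty": 0, "tz": 0, "wx": 0, "wy": 0, "wz": 0, "grip": 0},
    {"tx": 1.6, "ty": 0, "tz": 0, "wx": 0, "wy": 0, "wz": 0, "grip": 0},
    {"tx": 2.2, "ty": 0, "tz": 0, "wx": 0, "wy": 0, "wz": 0, "grip": 0},
    {"tx": 2.2, "ty": 0, "tz": 0, "wx": 0, "wy": 0, "wz": 0, "grip": 0}
  ]
}}

```text
time: 9.7
tool_pos: [0.528, 0.0124, 0.1156]
ee_rot: [[-0.0, 0.993, 0.117], [0.0, 0.117, -0.993], [-1.0, -0.0, -0.0]]
ft_force: [-0.6, -1.3, -2.0]
opening: 0.0108
```

```bash
python3 st.py
```

```text
t 9.7 pos [527.97  12.38 115.55] nut z 72.55 yaw 6.73 tilt [-0.0003  0.    ] F [-0.6  -1.29 -2.  ] M [-0.008 -0.031  0.009] op 10.8 j7 14.4
```

>>> {"fn": "apply_moves", "kwargs": {
  "targets": [
    {"tx": 0.5, "ty": 0, "tz": 0, "wx": 0, "wy": 0, "wz": 0, "grip": 0},
    {"tx": 1, "ty": 0, "tz": 0, "wx": 0, "wy": 0, "wz": 0, "grip": 0},
    {"tx": 1, "ty": 0, "tz": 0, "wx": 0, "wy": 0, "wz": 0, "grip": 0},
    {"tx": 1, "ty": 0, "tz": 0, "wx": 0, "wy": 0, "wz": 0, "grip": 0}
  ]
}}

```text
time: 10.03
tool_pos: [0.5282, 0.0124, 0.1152]
ee_rot: [[0.0, 0.993, 0.117], [0.0, 0.117, -0.993], [-1.0, 0.001, -0.0]]
ft_force: [-2.0, 0.7, 2.5]
opening: 0.0106
```

```bash
python3 st.py
```

```text
t 10.0333 pos [528.24  12.38 115.18] nut z 72.18 yaw 6.74 tilt [0.0005 0.0002] F [-2.04  0.7   2.54] M [0.005 0.303 0.012] op 10.6 j7 14.4
```

Contact is at nut z ≈ 72.3 mm, so the pins are on the lands with about 4.5 N preload. Now I'll turn backward (anticlockwise).

>>> {"fn": "apply_moves", "kwargs": {
  "targets": [
    {"tx": 0, "ty": 0, "tz": 0, "wx": -4, "wy": 0, "wz": 0, "grip": 0},
    {"tx": 0, "ty": 0, "tz": 0, "wx": -8, "wy": 0, "wz": 0, "grip": 0},
    {"tx": 0, "ty": 0, "tz": 0, "wx": -12, "wy": 0, "wz": 0, "grip": 0},
    {"tx": 0, "ty": 0, "tz": 0, "wx": -16, "wy": 0, "wz": 0, "grip": 0},
    {"tx": 0, "ty": 0, "tz": 0, "wx": -16, "wy": 0, "wz": 0, "grip": 0}
  ]
}}

```text
time: 10.45
tool_pos: [0.5288, 0.0124, 0.1152]
ee_rot: [[0.002, 0.922, 0.388], [0.0, 0.388, -0.922], [-1.0, 0.002, 0.0]]
ft_force: [0.3, 0.7, 1.6]
opening: 0.0109
```

```bash
python3 st.py
```

```text
t 10.45 pos [528.77  12.42 115.21] nut z 72.21 yaw 22.81 tilt [0.0017 0.0003] F [0.26 0.65 1.59] M [ 0.031 -0.022  0.035] op 10.9 j7 29.1
```

>>> {"fn": "apply_moves", "kwargs": {
  "targets": [
    {"tx": 0, "ty": 0, "tz": 0, "wx": -4, "wy": 0, "wz": 0, "grip": 0},
    {"tx": 0, "ty": 0, "tz": 0, "wx": -8, "wy": 0, "wz": 0, "grip": 0},
    {"tx": 0, "ty": 0, "tz": 0, "wx": -10, "wy": 0, "wz": 0, "grip": 0},
    {"tx": 0, "ty": 0, "tz": 0, "wx": -10, "wy": 0, "wz": 0, "grip": 0}
  ]
}}

```text
time: 10.78
tool_pos: [0.5286, 0.0123, 0.1152]
ee_rot: [[0.001, 0.842, 0.54], [0.0, 0.54, -0.842], [-1.0, 0.001, 0.0]]
ft_force: [-0.7, 0.8, 2.9]
opening: 0.0108
```

```bash
python3 st.py
```

```text
t 10.7833 pos [528.59  12.34 115.19] nut z 72.19 yaw 32.67 tilt [0.0013 0.0003] F [-0.66  0.78  2.86] M [ 0.03   0.069 -0.001] op 10.8 j7 38.2
```

>>> {"fn": "apply_moves", "kwargs": {
  "targets": [
    {"tx": 0, "ty": 0, "tz": 0, "wx": -4, "wy": 0, "wz": 0, "grip": 0},
    {"tx": 0, "ty": 0, "tz": 0, "wx": -8, "wy": 0, "wz": 0, "grip": 0},
    {"tx": 0, "ty": 0, "tz": 0, "wx": -12, "wy": 0, "wz": 0, "grip": 0},
    {"tx": 0, "ty": 0, "tz": 0, "wx": -12, "wy": 0, "wz": 0, "grip": 0}
  ]
}}

```text
time: 11.12
tool_pos: [0.5277, 0.0124, 0.1144]
ee_rot: [[-0.001, 0.711, 0.703], [-0.0, 0.703, -0.711], [-1.0, -0.001, -0.001]]
ft_force: [-0.3, -0.1, -1.2]
opening: 0.0109
```

```bash
python3 st.py
```

```text
t 11.1167 pos [527.67  12.35 114.35] nut z 71.35 yaw 44.69 tilt [-0.0009 -0.    ] F [-0.3  -0.11 -1.18] M [-0.022  0.133 -0.009] op 10.9 j7 49.3
```

At yaw about 45° the preload vanished and z fell to 71.35, so the pins are over the notches. I'll lower without turning.

>>> {"fn": "apply_moves", "kwargs": {
  "targets": [
    {"tx": 0.7, "ty": 0, "tz": 0, "wx": 0, "wy": 0, "wz": 0, "grip": 0},
    {"tx": 1.4, "ty": 0, "tz": 0, "wx": 0, "wy": 0, "wz": 0, "grip": 0},
    {"tx": 2, "ty": 0, "tz": 0, "wx": 0, "wy": 0, "wz": 0, "grip": 0},
    {"tx": 2, "ty": 0, "tz": 0, "wx": 0, "wy": 0, "wz": 0, "grip": 0}
  ]
}}

```text
time: 11.45
tool_pos: [0.528, 0.0122, 0.1136]
ee_rot: [[0.0, 0.712, 0.702], [0.0, 0.702, -0.712], [-1.0, 0.0, -0.0]]
ft_force: [-3.3, -0.0, 6.5]
opening: 0.0107
```

```bash
python3 st.py
```

```text
t 11.45 pos [528.02  12.18 113.64] nut z 70.64 yaw 44.62 tilt [0. 0.] F [-3.33 -0.    6.46] M [-0.041  0.677  0.127] op 10.7 j7 49.3
```

There's partial resistance, likely at a land edge. I'll back off a little and turn further backward.

>>> {"fn": "apply_moves", "kwargs": {
  "targets": [
    {"tx": -1, "ty": 0, "tz": 0, "wx": 0, "wy": 0, "wz": 0, "grip": 0},
    {"tx": -1, "ty": 0, "tz": 0, "wx": -2, "wy": 0, "wz": 0, "grip": 0},
    {"tx": -1, "ty": 0, "tz": 0, "wx": -4, "wy": 0, "wz": 0, "grip": 0},
    {"tx": -1, "ty": 0, "tz": 0, "wx": -5, "wy": 0, "wz": 0, "grip": 0},
    {"tx": -1, "ty": 0, "tz": 0, "wx": -5, "wy": 0, "wz": 0, "grip": 0}
  ]
}}

```text
time: 11.87
tool_pos: [0.5278, 0.0123, 0.1131]
ee_rot: [[-0.001, 0.647, 0.762], [-0.0, 0.762, -0.647], [-1.0, -0.001, -0.0]]
ft_force: [-0.4, -0.4, -2.2]
opening: 0.0109
```

```bash
python3 st.py
```

```text
t 11.8667 pos [527.79  12.33 113.1 ] nut z 70.1 yaw 49.68 tilt [-0.0007 -0.0001] F [-0.44 -0.45 -2.2 ] M [-0.039  0.029 -0.004] op 10.9 j7 53.9
```

Free now at z 70.1. I'll lower further.

>>> {"fn": "apply_moves", "kwargs": {
  "targets": [
    {"tx": 0.8, "ty": 0, "tz": 0, "wx": 0, "wy": 0, "wz": 0, "grip": 0},
    {"tx": 1.6, "ty": 0, "tz": 0, "wx": 0, "wy": 0, "wz": 0, "grip": 0},
    {"tx": 2.4, "ty": 0, "tz": 0, "wx": 0, "wy": 0, "wz": 0, "grip": 0},
    {"tx": 2.4, "ty": 0, "tz": 0, "wx": 0, "wy": 0, "wz": 0, "grip": 0}
  ]
}}

```text
time: 12.2
tool_pos: [0.5278, 0.0124, 0.1109]
ee_rot: [[-0.001, 0.647, 0.763], [-0.0, 0.763, -0.647], [-1.0, -0.001, -0.0]]
ft_force: [0.4, -0.8, -1.3]
opening: 0.0107
```

```bash
python3 st.py
```

```text
t 12.2 pos [527.83  12.36 110.93] nut z 67.93 yaw 49.71 tilt [-0.0006 -0.0001] F [ 0.37 -0.78 -1.32] M [ 0.057 -0.003 -0.004] op 10.7 j7 54.0
```

>>> {"fn": "apply_moves", "kwargs": {
  "targets": [
    {"tx": 0.7, "ty": 0, "tz": 0, "wx": 0, "wy": 0, "wz": 0, "grip": 0},
    {"tx": 1.4, "ty": 0, "tz": 0, "wx": 0, "wy": 0, "wz": 0, "grip": 0},
    {"tx": 2, "ty": 0, "tz": 0, "wx": 0, "wy": 0, "wz": 0, "grip": 0},
    {"tx": 2, "ty": 0, "tz": 0, "wx": 0, "wy": 0, "wz": 0, "grip": 0}
  ]
}}

```text
time: 12.53
tool_pos: [0.528, 0.0124, 0.1092]
ee_rot: [[-0.0, 0.646, 0.763], [0.0, 0.763, -0.646], [-1.0, -0.0, -0.0]]
ft_force: [-0.6, -0.4, -2.2]
opening: 0.0106
```

```bash
python3 st.py
```

```text
t 12.5333 pos [528.    12.4  109.17] nut z 66.17 yaw 49.73 tilt [-0.0002  0.    ] F [-0.58 -0.38 -2.2 ] M [ 0.048 -0.037 -0.018] op 10.6 j7 54.1
```

>>> {"fn": "apply_moves", "kwargs": {
  "targets": [
    {"tx": 0.5, "ty": 0, "tz": 0, "wx": 0, "wy": 0, "wz": 0, "grip": 0},
    {"tx": 1, "ty": 0, "tz": 0, "wx": 0, "wy": 0, "wz": 0, "grip": 0},
    {"tx": 1, "ty": 0, "tz": 0, "wx": 0, "wy": 0, "wz": 0, "grip": 0},
    {"tx": 1, "ty": 0, "tz": 0, "wx": 0, "wy": 0, "wz": 0, "grip": 0}
  ]
}}

```text
time: 12.87
tool_pos: [0.528, 0.0124, 0.1083]
ee_rot: [[-0.0, 0.646, 0.763], [0.0, 0.763, -0.646], [-1.0, -0.0, -0.0]]
ft_force: [-1.2, 0.4, -2.6]
opening: 0.0108
```

```bash
python3 st.py
```

```text
t 12.8667 pos [528.04  12.35 108.26] nut z 65.26 yaw 49.73 tilt [-0.0001  0.    ] F [-1.23  0.44 -2.56] M [-0.015  0.046  0.006] op 10.8 j7 54.1
```

>>> {"fn": "apply_moves", "kwargs": {
  "targets": [
    {"tx": 0.5, "ty": 0, "tz": 0, "wx": 0, "wy": 0, "wz": 0, "grip": 0},
    {"tx": 1, "ty": 0, "tz": 0, "wx": 0, "wy": 0, "wz": 0, "grip": 0},
    {"tx": 1, "ty": 0, "tz": 0, "wx": 0, "wy": 0, "wz": 0, "grip": 0},
    {"tx": 1, "ty": 0, "tz": 0, "wx": 0, "wy": 0, "wz": 0, "grip": 0}
  ]
}}

```text
time: 13.2
tool_pos: [0.5281, 0.0123, 0.1074]
ee_rot: [[0.0, 0.646, 0.763], [-0.0, 0.763, -0.646], [-1.0, 0.0, 0.0]]
ft_force: [-0.1, -0.1, -0.9]
opening: 0.0109
```

```bash
python3 st.py
```

```text
t 13.2 pos [528.11  12.3  107.43] nut z 64.43 yaw 49.73 tilt [ 0.0001 -0.    ] F [-0.15 -0.05 -0.9 ] M [-0.032  0.117 -0.047] op 10.9 j7 54.1
```

The nut has dropped to 64.4 mm, in the thread start. Now clockwise, following the 0.075 mm/° helix.

>>> {"fn": "apply_moves", "kwargs": {
  "targets": [
    {"tx": 0, "ty": 0, "tz": 0, "wx": 4, "wy": 0, "wz": 0, "grip": 0},
    {"tx": 0.3, "ty": 0, "tz": 0, "wx": 8, "wy": 0, "wz": 0, "grip": 0},
    {"tx": 0.6, "ty": 0, "tz": 0, "wx": 12, "wy": 0, "wz": 0, "grip": 0},
    {"tx": 0.9, "ty": 0, "tz": 0, "wx": 16, "wy": 0, "wz": 0, "grip": 0},
    {"tx": 0.9, "ty": 0, "tz": 0, "wx": 16, "wy": 0, "wz": 0, "grip": 0}
  ]
}}

```text
time: 13.62
tool_pos: [0.528, 0.0124, 0.1063]
ee_rot: [[-0.0, 0.832, 0.554], [-0.0, 0.554, -0.832], [-1.0, -0.0, 0.0]]
ft_force: [-0.4, -0.0, -2.4]
opening: 0.0108
```

```bash
python3 st.py
```

```text
t 13.6167 pos [527.98  12.35 106.32] nut z 63.32 yaw 33.67 tilt [-0.0002 -0.0002] F [-0.4  -0.02 -2.39] M [-0.058  0.012 -0.021] op 10.8 j7 39.4
```

Following freely. I'll continue for 30°.

>>> {"fn": "apply_moves", "kwargs": {
  "targets": [
    {"tx": 0.4, "ty": 0, "tz": 0, "wx": 5, "wy": 0, "wz": 0, "grip": 0},
    {"tx": 0.75, "ty": 0, "tz": 0, "wx": 10, "wy": 0, "wz": 0, "grip": 0},
    {"tx": 1.1, "ty": 0, "tz": 0, "wx": 15, "wy": 0, "wz": 0, "grip": 0},
    {"tx": 1.5, "ty": 0, "tz": 0, "wx": 20, "wy": 0, "wz": 0, "grip": 0},
    {"tx": 1.9, "ty": 0, "tz": 0, "wx": 25, "wy": 0, "wz": 0, "grip": 0},
    {"tx": 2.25, "ty": 0, "tz": 0, "wx": 30, "wy": 0, "wz": 0, "grip": 0},
    {"tx": 2.25, "ty": 0, "tz": 0, "wx": 30, "wy": 0, "wz": 0, "grip": 0}
  ]
}}

```text
time: 14.2
tool_pos: [0.5279, 0.0124, 0.1041]
ee_rot: [[-0.0, 0.998, 0.066], [-0.0, 0.066, -0.998], [-1.0, -0.0, 0.0]]
ft_force: [0.2, -0.2, -0.8]
opening: 0.0111
```

```bash
python3 st.py
```

```text
t 14.2 pos [527.95  12.44 104.07] nut z 61.07 yaw 3.76 tilt [-0.0003 -0.0002] F [ 0.2  -0.17 -0.83] M [-0.036  0.039  0.007] op 11.1 j7 12.2
```

>>> {"fn": "apply_moves", "kwargs": {
  "targets": [
    {"tx": 0.4, "ty": 0, "tz": 0, "wx": 5, "wy": 0, "wz": 0, "grip": 0},
    {"tx": 0.75, "ty": 0, "tz": 0, "wx": 10, "wy": 0, "wz": 0, "grip": 0},
    {"tx": 1.1, "ty": 0, "tz": 0, "wx": 15, "wy": 0, "wz": 0, "grip": 0},
    {"tx": 1.5, "ty": 0, "tz": 0, "wx": 20, "wy": 0, "wz": 0, "grip": 0},
    {"tx": 1.9, "ty": 0, "tz": 0, "wx": 25, "wy": 0, "wz": 0, "grip": 0},
    {"tx": 2.25, "ty": 0, "tz": 0, "wx": 30, "wy": 0, "wz": 0, "grip": 0},
    {"tx": 2.6, "ty": 0, "tz": 0, "wx": 35, "wy": 0, "wz": 0, "grip": 0},
    {"tx": 3.0, "ty": 0, "tz": 0, "wx": 40, "wy": 0, "wz": 0, "grip": 0},
    {"tx": 3.0, "ty": 0, "tz": 0, "wx": 40, "wy": 0, "wz": 0, "grip": 0}
  ]
}}

```text
time: 14.95
tool_pos: [0.5281, 0.0125, 0.1011]
ee_rot: [[-0.0, 0.807, -0.59], [-0.0, -0.59, -0.807], [-1.0, 0.0, 0.0]]
ft_force: [-0.9, 0.1, -1.2]
opening: 0.0106
```

```bash
python3 st.py s13
```

```text
nut 220 [0.52639339 0.01251672]
lid z 0.05801289502098361
t 15.0 pos [528.11  12.44 101.16] nut z 58.16 yaw -36.01 tilt [ 0.     -0.0002] F [ 0.05 -0.07 -0.89] M [-0.046 -0.027  0.041] op 10.6 j7 -23.4
```

View pics/s13.png

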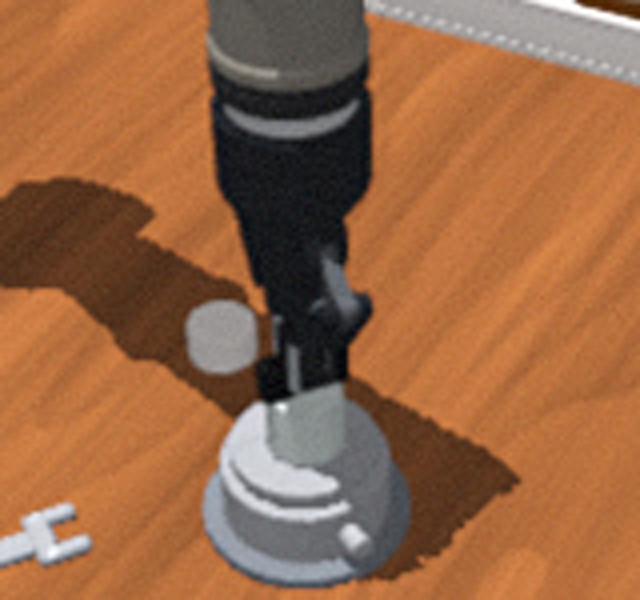

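The nut is just above the lid at 58.2 mm, upright, and all bystanders in view are clear. I'll continue.

>>> {"fn": "apply_moves", "kwargs": {
  "targets": [
    {"tx": 0.4, "ty": 0, "tz": 0, "wx": 5, "wy": 0, "wz": 0, "grip": 0},
    {"tx": 0.75, "ty": 0, "tz": 0, "wx": 10, "wy": 0, "wz": 0, "grip": 0},
    {"tx": 1.1, "ty": 0, "tz": 0, "wx": 15, "wy": 0, "wz": 0, "grip": 0},
    {"tx": 1.5, "ty": 0, "tz": 0, "wx": 20, "wy": 0, "wz": 0, "grip": 0},
    {"tx": 1.9, "ty": 0, "tz": 0, "wx": 25, "wy": 0, "wz": 0, "grip": 0},
    {"tx": 2.25, "ty": 0, "tz": 0, "wx": 30, "wy": 0, "wz": 0, "grip": 0},
    {"tx": 2.25, "ty": 0, "tz": 0, "wx": 30, "wy": 0, "wz": 0, "grip": 0}
  ]
}}

```text
time: 15.58
tool_pos: [0.5283, 0.0122, 0.0992]
ee_rot: [[0.0, 0.405, -0.914], [-0.0, -0.914, -0.405], [-1.0, 0.0, -0.0]]
ft_force: [-0.2, -0.2, 0.4]
opening: 0.0107
```

```bash
python3 st.py
```

```text
t 15.5833 pos [528.28  12.25  99.21] nut z 56.21 yaw -66.13 tilt [ 0.0004 -0.0003] F [-0.19 -0.24  0.38] M [-0.054  0.132 -0.048] op 10.7 j7 -49.9
```

>>> {"fn": "apply_moves", "kwargs": {
  "targets": [
    {"tx": 0.4, "ty": 0, "tz": 0, "wx": 5, "wy": 0, "wz": 0, "grip": 0},
    {"tx": 0.75, "ty": 0, "tz": 0, "wx": 10, "wy": 0, "wz": 0, "grip": 0},
    {"tx": 1.1, "ty": 0, "tz": 0, "wx": 15, "wy": 0, "wz": 0, "grip": 0},
    {"tx": 1.5, "ty": 0, "tz": 0, "wx": 20, "wy": 0, "wz": 0, "grip": 0},
    {"tx": 1.9, "ty": 0, "tz": 0, "wx": 25, "wy": 0, "wz": 0, "grip": 0},
    {"tx": 1.9, "ty": 0, "tz": 0, "wx": 25, "wy": 0, "wz": 0, "grip": 0}
  ]
}}

```text
time: 16.08
tool_pos: [0.5283, 0.0123, 0.0976]
ee_rot: [[0.0, -0.019, -1.0], [0.0, -1.0, 0.019], [-1.0, -0.0, -0.0]]
ft_force: [-1.4, 0.4, 3.8]
opening: 0.0107
```

```bash
python3 st.py
```

```text
t 16.0833 pos [528.28  12.28  97.56] nut z 54.56 yaw -91.08 tilt [0.0003 0.    ] F [-1.39  0.37  3.78] M [-0.075  0.354 -0.054] op 10.7 j7 -71.4
```

>>> {"fn": "apply_moves", "kwargs": {
  "targets": [
    {"tx": 0.3, "ty": 0, "tz": 0, "wx": 4, "wy": 0, "wz": 0, "grip": 0},
    {"tx": 0.6, "ty": 0, "tz": 0, "wx": 8, "wy": 0, "wz": 0, "grip": 0},
    {"tx": 0.9, "ty": 0, "tz": 0, "wx": 12, "wy": 0, "wz": 0, "grip": 0},
    {"tx": 0.9, "ty": 0, "tz": 0, "wx": 12, "wy": 0, "wz": 0, "grip": 0}
  ]
}}

```text
time: 16.42
tool_pos: [0.5282, 0.0123, 0.0967]
ee_rot: [[0.0, -0.226, -0.974], [0.0, -0.974, 0.226], [-1.0, -0.0, -0.0]]
ft_force: [-2.0, -0.2, 4.6]
opening: 0.0106
```

```bash
python3 st.py s14
```

```text
nut 222 [0.52690023 0.01165961]
lid z 0.05484702001177355
t 16.4667 pos [528.19  12.25  96.73] nut z 53.73 yaw -102.96 tilt [0.0002 0.0003] F [-1.69 -0.4   4.68] M [-0.101  0.492 -0.101] op 10.6 j7 -81.5
```

The lid depth has dropped 3.2 mm, so about 0.8 mm remains. I'll use smaller steps from here.

>>> {"fn": "apply_moves", "kwargs": {
  "targets": [
    {"tx": 0.25, "ty": 0, "tz": 0, "wx": 3, "wy": 0, "wz": 0, "grip": 0},
    {"tx": 0.5, "ty": 0, "tz": 0, "wx": 6, "wy": 0, "wz": 0, "grip": 0},
    {"tx": 0.5, "ty": 0, "tz": 0, "wx": 6, "wy": 0, "wz": 0, "grip": 0},
    {"tx": 0.5, "ty": 0, "tz": 0, "wx": 6, "wy": 0, "wz": 0, "grip": 0}
  ]
}}

```text
time: 16.8
tool_pos: [0.5282, 0.0123, 0.0963]
ee_rot: [[0.0, -0.325, -0.946], [0.0, -0.946, 0.325], [-1.0, -0.0, 0.0]]
ft_force: [-2.4, -0.1, 4.8]
opening: 0.0108
```

```bash
python3 st.py s15
```

```text
nut 227 [0.52702626 0.01158799]
lid z 0.05440729425712998
t 16.85 pos [528.2   12.26  96.3 ] nut z 53.3 yaw -108.97 tilt [0.0002 0.0005] F [-2.36 -0.    5.86] M [-0.138  0.522 -0.07 ] op 10.9 j7 -86.6
```

>>> {"fn": "apply_moves", "kwargs": {
  "targets": [
    {"tx": 0.15, "ty": 0, "tz": 0, "wx": 2, "wy": 0, "wz": 0, "grip": 0},
    {"tx": 0.3, "ty": 0, "tz": 0, "wx": 4, "wy": 0, "wz": 0, "grip": 0},
    {"tx": 0.3, "ty": 0, "tz": 0, "wx": 4, "wy": 0, "wz": 0, "grip": 0},
    {"tx": 0.3, "ty": 0, "tz": 0, "wx": 4, "wy": 0, "wz": 0, "grip": 0}
  ]
}}

```text
time: 17.18
tool_pos: [0.5282, 0.0122, 0.0961]
ee_rot: [[0.0, -0.39, -0.921], [0.001, -0.921, 0.39], [-1.0, -0.001, 0.0]]
ft_force: [-2.3, 0.1, 6.0]
opening: 0.0104
```

```bash
python3 st.py s16
```

```text
nut 223 [0.526864   0.01152706]
lid z 0.054214123773578926
t 17.2333 pos [528.18  12.23  96.06] nut z 53.06 yaw -112.96 tilt [0.0002 0.0006] F [-1.84  0.16  6.71] M [-0.057  0.578 -0.067] op 10.9 j7 -90.0
```

>>> {"fn": "apply_moves", "kwargs": {
  "targets": [
    {"tx": 0.1, "ty": 0, "tz": 0, "wx": 1.5, "wy": 0, "wz": 0, "grip": 0},
    {"tx": 0.2, "ty": 0, "tz": 0, "wx": 3, "wy": 0, "wz": 0, "grip": 0},
    {"tx": 0.2, "ty": 0, "tz": 0, "wx": 3, "wy": 0, "wz": 0, "grip": 0},
    {"tx": 0.2, "ty": 0, "tz": 0, "wx": 3, "wy": 0, "wz": 0, "grip": 0}
  ]
}}

```text
time: 17.57
tool_pos: [0.5282, 0.0122, 0.0959]
ee_rot: [[0.0, -0.438, -0.899], [0.001, -0.899, 0.438], [-1.0, -0.001, 0.0]]
ft_force: [-1.8, -0.4, 7.1]
opening: 0.0109
```

```bash
python3 st.py s17
```

```text
nut 218 [0.52700896 0.01166551]
lid z 0.05398250765734314
t 17.6167 pos [528.2   12.15  95.93] nut z 52.93 yaw -115.95 tilt [0.0002 0.0005] F [-1.98 -0.89  6.43] M [-0.051  0.586 -0.03 ] op 11.0 j7 -92.5
```

The lid reads fully down, but the gripper may be carrying the spring load instead of the thread. I'll turn clockwise without feeding down to take up any thread play, watching the torque.

>>> {"fn": "apply_moves", "kwargs": {
  "targets": [
    {"tx": 0, "ty": 0, "tz": 0, "wx": 1.5, "wy": 0, "wz": 0, "grip": 0},
    {"tx": 0, "ty": 0, "tz": 0, "wx": 3, "wy": 0, "wz": 0, "grip": 0},
    {"tx": 0, "ty": 0, "tz": 0, "wx": 4, "wy": 0, "wz": 0, "grip": 0},
    {"tx": 0, "ty": 0, "tz": 0, "wx": 4, "wy": 0, "wz": 0, "grip": 0}
  ]
}}

```text
time: 17.95
tool_pos: [0.5283, 0.0122, 0.096]
ee_rot: [[0.0, -0.5, -0.866], [0.0, -0.866, 0.5], [-1.0, -0.001, -0.0]]
ft_force: [-2.0, -1.1, 7.4]
opening: 0.0108
```

```bash
python3 st.py s18
```

```text
nut 216 [0.52696391 0.01148422]
lid z 0.054071821344536086
t 18.0 pos [528.25  12.2   95.95] nut z 52.95 yaw -119.95 tilt [0.0003 0.0005] F [-2.31  0.2   6.31] M [-0.082  0.619  0.019] op 10.7 j7 -95.9
```

>>> {"fn": "apply_moves", "kwargs": {
  "targets": [
    {"tx": 0, "ty": 0, "tz": 0, "wx": 1.5, "wy": 0, "wz": 0, "grip": 0},
    {"tx": 0, "ty": 0, "tz": 0, "wx": 3, "wy": 0, "wz": 0, "grip": 0},
    {"tx": 0, "ty": 0, "tz": 0, "wx": 4, "wy": 0, "wz": 0, "grip": 0},
    {"tx": 0, "ty": 0, "tz": 0, "wx": 4, "wy": 0, "wz": 0, "grip": 0}
  ]
}}

```text
time: 18.33
tool_pos: [0.5283, 0.0122, 0.0959]
ee_rot: [[0.0, -0.559, -0.829], [0.0, -0.829, 0.559], [-1.0, -0.001, -0.0]]
ft_force: [-1.8, 0.3, 5.1]
opening: 0.0107
```

```bash
python3 st.py
```

```text
t 18.3333 pos [528.33  12.24  95.94] nut z 52.94 yaw -123.97 tilt [0.0004 0.0005] F [-1.79  0.34  5.11] M [-0.049  0.546 -0.006] op 10.7 j7 -99.3
```

>>> {"fn": "apply_moves", "kwargs": {
  "targets": [
    {"tx": 0, "ty": 0, "tz": 0, "wx": 1.5, "wy": 0, "wz": 0, "grip": 0},
    {"tx": 0, "ty": 0, "tz": 0, "wx": 3, "wy": 0, "wz": 0, "grip": 0},
    {"tx": 0, "ty": 0, "tz": 0, "wx": 4, "wy": 0, "wz": 0, "grip": 0},
    {"tx": 0, "ty": 0, "tz": 0, "wx": 4, "wy": 0, "wz": 0, "grip": 0}
  ]
}}

```text
time: 18.67
tool_pos: [0.5283, 0.0122, 0.096]
ee_rot: [[0.0, -0.615, -0.788], [0.0, -0.788, 0.615], [-1.0, -0.001, -0.0]]
ft_force: [-2.4, 0.3, 6.9]
opening: 0.0107
```

```bash
python3 st.py s19
```

```text
nut 226 [0.52685609 0.01144139]
lid z 0.054041077157996775
t 18.7167 pos [528.32  12.22  95.95] nut z 52.95 yaw -127.94 tilt [0.0003 0.0004] F [-2.41  1.04  6.66] M [-0.099  0.518  0.046] op 10.9 j7 -102.6
```

>>> {"fn": "apply_moves", "kwargs": {
  "targets": [
    {"tx": 0, "ty": 0, "tz": 0, "wx": 1.5, "wy": 0, "wz": 0, "grip": 0},
    {"tx": 0, "ty": 0, "tz": 0, "wx": 3, "wy": 0, "wz": 0, "grip": 0},
    {"tx": 0, "ty": 0, "tz": 0, "wx": 4, "wy": 0, "wz": 0, "grip": 0},
    {"tx": 0, "ty": 0, "tz": 0, "wx": 4, "wy": 0, "wz": 0, "grip": 0}
  ]
}}

```text
time: 19.05
tool_pos: [0.5282, 0.0122, 0.0959]
ee_rot: [[0.0, -0.669, -0.744], [0.0, -0.744, 0.669], [-1.0, -0.0, 0.0]]
ft_force: [-2.2, -0.3, 6.7]
opening: 0.0107
```

```bash
python3 st.py
```

```text
t 19.05 pos [528.24  12.18  95.93] nut z 52.93 yaw -131.96 tilt [0.0001 0.0004] F [-2.23 -0.3   6.65] M [-0.122  0.589 -0.009] op 10.7 j7 -106.0
```

>>> {"fn": "apply_moves", "kwargs": {
  "targets": [
    {"tx": 0, "ty": 0, "tz": 0, "wx": 1.5, "wy": 0, "wz": 0, "grip": 0},
    {"tx": 0, "ty": 0, "tz": 0, "wx": 3, "wy": 0, "wz": 0, "grip": 0},
    {"tx": 0, "ty": 0, "tz": 0, "wx": 4, "wy": 0, "wz": 0, "grip": 0},
    {"tx": 0, "ty": 0, "tz": 0, "wx": 4, "wy": 0, "wz": 0, "grip": 0}
  ]
}}

```text
time: 19.38
tool_pos: [0.5282, 0.0122, 0.0959]
ee_rot: [[0.0, -0.719, -0.695], [0.0, -0.695, 0.719], [-1.0, -0.0, 0.0]]
ft_force: [-2.8, -0.3, 7.1]
opening: 0.0109
```

```bash
python3 st.py
```

```text
t 19.3833 pos [528.21  12.22  95.92] nut z 52.92 yaw -135.97 tilt [0.     0.0005] F [-2.78 -0.33  7.08] M [-0.062  0.599  0.038] op 10.9 j7 -109.4
```

>>> {"fn": "apply_moves", "kwargs": {
  "targets": [
    {"tx": 0, "ty": 0, "tz": 0, "wx": 1.5, "wy": 0, "wz": 0, "grip": 0},
    {"tx": 0, "ty": 0, "tz": 0, "wx": 3, "wy": 0, "wz": 0, "grip": 0},
    {"tx": 0, "ty": 0, "tz": 0, "wx": 4, "wy": 0, "wz": 0, "grip": 0},
    {"tx": 0, "ty": 0, "tz": 0, "wx": 4, "wy": 0, "wz": 0, "grip": 0}
  ]
}}

```text
time: 19.72
tool_pos: [0.5282, 0.0122, 0.0959]
ee_rot: [[-0.0, -0.766, -0.643], [0.0, -0.643, 0.766], [-1.0, -0.0, 0.0]]
ft_force: [-2.6, 1.0, 6.4]
opening: 0.0107
```

```bash
python3 st.py s20
```

```text
nut 226 [0.52686407 0.01130949]
lid z 0.05412370705489433
t 19.7667 pos [528.18  12.21  95.93] nut z 52.93 yaw -139.93 tilt [-0.      0.0005] F [-3.18 -0.56  8.57] M [0.009 0.64  0.057] op 10.6 j7 -112.7
```

View pics/s20.png

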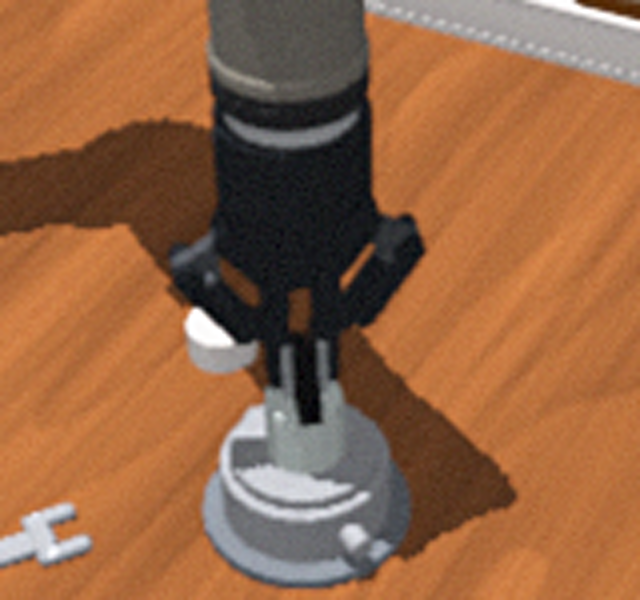

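>>> {"fn": "apply_moves", "kwargs": {
  "targets": [
    {"tx": 0, "ty": 0, "tz": 0, "wx": 1.5, "wy": 0, "wz": 0, "grip": 0},
    {"tx": 0, "ty": 0, "tz": 0, "wx": 3, "wy": 0, "wz": 0, "grip": 0},
    {"tx": 0, "ty": 0, "tz": 0, "wx": 4, "wy": 0, "wz": 0, "grip": 0},
    {"tx": 0, "ty": 0, "tz": 0, "wx": 4, "wy": 0, "wz": 0, "grip": 0}
  ]
}}

```text
time: 20.1
tool_pos: [0.5281, 0.0121, 0.0959]
ee_rot: [[-0.0, -0.808, -0.589], [0.0, -0.589, 0.808], [-1.0, 0.0, 0.0]]
ft_force: [-2.6, 0.7, 7.0]
opening: 0.011
```

```bash
python3 st.py
```

```text
t 20.1 pos [528.07  12.14  95.9 ] nut z 52.9 yaw -143.94 tilt [-0.0003  0.0002] F [-2.62  0.66  7.  ] M [-0.032  0.654  0.137] op 11.0 j7 -116.1
```

Torque is just appearing (Mz 0.14). One small step more.

>>> {"fn": "apply_moves", "kwargs": {
  "targets": [
    {"tx": 0, "ty": 0, "tz": 0, "wx": 1, "wy": 0, "wz": 0, "grip": 0},
    {"tx": 0, "ty": 0, "tz": 0, "wx": 2, "wy": 0, "wz": 0, "grip": 0},
    {"tx": 0, "ty": 0, "tz": 0, "wx": 2, "wy": 0, "wz": 0, "grip": 0}
  ]
}}

```text
time: 20.35
tool_pos: [0.528, 0.0122, 0.0959]
ee_rot: [[-0.001, -0.828, -0.56], [0.0, -0.56, 0.828], [-1.0, 0.0, 0.001]]
ft_force: [-3.5, 0.1, 7.6]
opening: 0.0107
```

```bash
python3 st.py
```

```text
t 20.35 pos [528.    12.16  95.9 ] nut z 52.9 yaw -145.92 tilt [-0.0005  0.0003] F [-3.53  0.08  7.61] M [-0.137  0.718  0.182] op 10.7 j7 -117.7
```

Torque is rising (0.18 Nm), so the thread is seating. As a test I'll loosen the fingers slightly and see whether the lid stays down.

>>> {"fn": "apply_moves", "kwargs": {
  "targets": [
    {"tx": 0, "ty": 0, "tz": 0, "wx": 0, "wy": 0, "wz": 0, "grip": 14},
    {"tx": 0, "ty": 0, "tz": 0, "wx": 0, "wy": 0, "wz": 0, "grip": 17},
    {"tx": 0, "ty": 0, "tz": 0, "wx": 0, "wy": 0, "wz": 0, "grip": 17},
    {"tx": 0, "ty": 0, "tz": 0, "wx": 0, "wy": 0, "wz": 0, "grip": 17}
  ]
}}

```text
time: 20.68
tool_pos: [0.5281, 0.0126, 0.0949]
ee_rot: [[-0.0, -0.831, -0.557], [0.0, -0.557, 0.831], [-1.0, -0.0, 0.0]]
ft_force: [-0.0, -0.1, 0.3]
opening: 0.017
```

```bash
python3 st.py s21; python3 st.py s21
```

```text
nut 265 [0.52674963 0.01135521]
lid z 0.05405482848683174
t 20.7333 pos [528.07  12.5   94.88] nut z 51.88 yaw -146.2 tilt [-0.0001  0.0001] F [-0.   -0.28  0.35] M [-0.    -0.01   0.016] op 17.1 j7 -118.0
nut 262 [0.52667423 0.0111822 ]
lid z 0.05411901842965916
t 20.7833 pos [528.04  12.48  94.92] nut z 51.92 yaw -146.21 tilt [-0.0001  0.0001] F [-1.13 -0.03  0.35] M [0.003 0.008 0.002] op 17.3 j7 -118.0
```

View pics/s21.png

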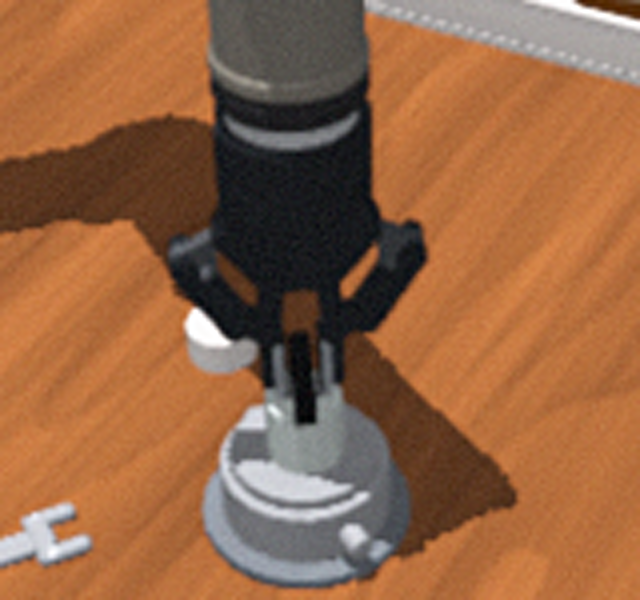

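After loosening, the lid stays at 54.1 mm (3.9–4.0 mm pressed), so the thread is holding it. I'll regrip lightly and check it is snug with a small clockwise turn.

>>> {"fn": "apply_moves", "kwargs": {
  "targets": [
    {"tx": 0, "ty": 0, "tz": 0, "wx": 0, "wy": 0, "wz": 0, "grip": 10},
    {"tx": 0, "ty": 0, "tz": 0, "wx": 0, "wy": 0, "wz": 0, "grip": 5},
    {"tx": 0, "ty": 0, "tz": 0, "wx": 0, "wy": 0, "wz": 0, "grip": 5},
    {"tx": 0, "ty": 0, "tz": 0, "wx": 1, "wy": 0, "wz": 0, "grip": 5},
    {"tx": 0, "ty": 0, "tz": 0, "wx": 2, "wy": 0, "wz": 0, "grip": 5},
    {"tx": 0, "ty": 0, "tz": 0, "wx": 2, "wy": 0, "wz": 0, "grip": 5}
  ],
  "squeeze": 25
}}

```text
time: 21.28
tool_pos: [0.5278, 0.0125, 0.095]
ee_rot: [[-0.001, -0.851, -0.526], [-0.0, -0.526, 0.851], [-1.0, 0.001, 0.0]]
ft_force: [-0.8, -0.4, 0.3]
opening: 0.0111
```

```bash
python3 st.py s22; python3 st.py s22
```

```text
nut 255 [0.52659415 0.01138333]
lid z 0.05400138363695667
t 21.3333 pos [527.85  12.45  95.03] nut z 52.03 yaw -148.26 tilt [-0.0005 -0.    ] F [-1.51  0.59  0.46] M [0.059 0.164 0.167] op 11.1 j7 -119.7
nut 244 [0.52677709 0.01132575]
lid z 0.054000104520661396
t 21.3833 pos [527.83  12.41  95.  ] nut z 52.0 yaw -148.26 tilt [-0.0005 -0.    ] F [-0.9  -0.61  0.76] M [0.032 0.186 0.15 ] op 11.5 j7 -119.7
```

>>> {"fn": "apply_moves", "kwargs": {
  "targets": [
    {"tx": 0, "ty": 0, "tz": 0, "wx": 1, "wy": 0, "wz": 0, "grip": 5},
    {"tx": 0, "ty": 0, "tz": 0, "wx": 2, "wy": 0, "wz": 0, "grip": 5},
    {"tx": 0, "ty": 0, "tz": 0, "wx": 2, "wy": 0, "wz": 0, "grip": 5}
  ]
}}

```text
time: 21.63
tool_pos: [0.5277, 0.0124, 0.095]
ee_rot: [[-0.001, -0.869, -0.495], [-0.0, -0.495, 0.869], [-1.0, 0.001, 0.0]]
ft_force: [-1.5, 1.1, -0.0]
opening: 0.0114
```

```bash
python3 st.py s22; python3 st.py s22
```

```text
nut 250 [0.5263193  0.01138281]
lid z 0.05402783190871585
t 21.6833 pos [527.7   12.4   94.99] nut z 51.99 yaw -150.27 tilt [-0.0009 -0.0001] F [-2.43  0.28  1.  ] M [0.048 0.362 0.289] op 11.5 j7 -121.4
nut 245 [0.52628789 0.01133411]
lid z 0.05404614986259271
t 21.7333 pos [527.71  12.38  95.  ] nut z 52.0 yaw -150.27 tilt [-0.0008  0.    ] F [-1.32 -0.45  0.16] M [0.011 0.384 0.29 ] op 11.6 j7 -121.4
```

The torque rises (0.15 to 0.29 Nm) while the lid stays at 54.0 mm, so it is against the solid stop. I'll release and lift away.

>>> {"fn": "apply_moves", "kwargs": {
  "targets": [
    {"tx": 0, "ty": 0, "tz": 0, "wx": 0, "wy": 0, "wz": 0, "grip": 15},
    {"tx": 0, "ty": 0, "tz": 0, "wx": 0, "wy": 0, "wz": 0, "grip": 25},
    {"tx": 0, "ty": 0, "tz": 0, "wx": 0, "wy": 0, "wz": 0, "grip": 32},
    {"tx": 0, "ty": 0, "tz": 0, "wx": 0, "wy": 0, "wz": 0, "grip": 32},
    {"tx": -15, "ty": 0, "tz": 0, "wx": 0, "wy": 0, "wz": 0, "grip": 32},
    {"tx": -40, "ty": 0, "tz": 0, "wx": 0, "wy": 0, "wz": 0, "grip": 32},
    {"tx": -75, "ty": 0, "tz": 0, "wx": 0, "wy": 0, "wz": 0, "grip": 32},
    {"tx": -100, "ty": 0, "tz": 0, "wx": 0, "wy": 0, "wz": 0, "grip": 32},
    {"tx": -100, "ty": 0, "tz": 0, "wx": 0, "wy": 0, "wz": 0, "grip": 32}
  ]
}}

```text
time: 22.48
tool_pos: [0.5318, 0.0109, 0.2006]
ee_rot: [[0.011, -0.869, -0.496], [-0.0, -0.496, 0.869], [-1.0, -0.009, -0.006]]
ft_force: [0.4, -0.4, 0.0]
opening: 0.0321
```

```bash
python3 st.py
python3 - <<'E'
from h import *
for c in('scene','top'):
    P=manip.camera_params(c);p,d=save('end_'+c,c);W=cloud(c,d,P)
    m=rim(W,d,.0505,.0605,c=(.527,.012),R=.04); print(c,'lid',np.median(m[:,2]))
    m=rim(W,d,.110,.125,c=(.527,.012),R=.03); print('bar top',len(m),np.median(m[:,2]) if len(m) else 0)
E
```

```text
t 22.4833 pos [531.84  10.9  200.59] nut z 157.59 yaw -150.29 tilt [ 0.0108 -0.0002] F [ 0.38 -0.36  0.02] M [-0.08  -0.021  0.006] op 32.1 j7 -127.2
scene lid 0.05412448749332699
bar top 109 0.1175894805213018
top lid nan
bar top 0 0
  return _methods._mean(a, axis=axis, dtype=dtype,
  ret = ret.dtype.type(ret / rcount)
```

View pics/end_scene.png

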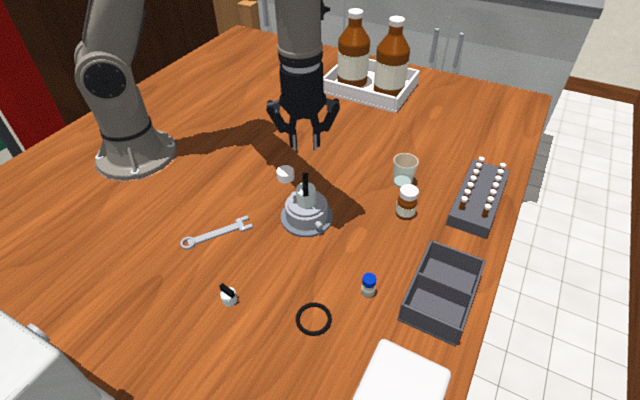

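The nut stands upright on the closed housing at (306,195), the gripper is clear above it, and the bystanders have not moved. I'll take a last recheck for creep.

>>> {"fn": "apply_moves", "kwargs": {
  "targets": [
    {"tx": -20, "ty": 0, "tz": 0, "wx": 0, "wy": 0, "wz": 0, "grip": 32},
    {"tx": -40, "ty": 0, "tz": 0, "wx": 0, "wy": 0, "wz": 0, "grip": 32},
    {"tx": -40, "ty": 0, "tz": 0, "wx": 0, "wy": 0, "wz": 0, "grip": 32},
    {"tx": -40, "ty": 0, "tz": 0, "wx": 0, "wy": 0, "wz": 0, "grip": 32},
    {"tx": -40, "ty": 0, "tz": 0, "wx": 0, "wy": 0, "wz": 0, "grip": 32},
    {"tx": -40, "ty": 0, "tz": 0, "wx": 0, "wy": 0, "wz": 0, "grip": 32}
  ]
}}

```text
time: 23.08
tool_pos: [0.527, 0.0128, 0.2334]
ee_rot: [[-0.003, -0.868, -0.496], [0.0, -0.496, 0.868], [-1.0, 0.003, 0.002]]
ft_force: [0.6, 0.3, -0.1]
opening: 0.0323
```

```bash
python3 st.py
python3 - <<'E'
from h import *
P=manip.camera_params('scene')
v=[]
for i in range(6):
    p,d=manip.camera('scene');W=cloud('scene',d,P)
    r=np.hypot(W[...,0]-.5263,W[...,1]-.0125)
    lid=W[(r>.025)&(r<.038)&(W[...,2]>.05)&(W[...,2]<.0605)][:,2]
    bar=W[(r<.03)&(W[...,2]>.110)&(W[...,2]<.125)][:,2]
    v.append((np.median(lid),np.median(bar[bar>.1155])))
print(np.array(v).mean(0),np.array(v).std(0),len(lid))
E
```

```text
t 23.0833 pos [527.03  12.82 233.39] nut z 190.39 yaw -150.27 tilt [-0.0031  0.0001] F [ 0.64  0.31 -0.12] M [ 0.015 -0.006 -0.022] op 32.3 j7 -129.4
[0.05411039 0.11787573] [9.45675280e-05 9.84473734e-05] 286
```

```bash
python3 -c "
from rig import manip; print(manip.close_job())"
```

```text
the job is handed in; nothing more can be done
None
```

The filter is closed: the nut has pressed the lid home, to within the measuring error. I let go of it and handed the job in at about 23 s.

**What I did:**
- I gripped the nut by its bar and set it on the stud. The pins came to rest on the lands at 72.2 mm.
- Turning backward, the nut started to drop about 38° to 43° round. It then sank to 64.4 mm in the thread start.
- I ran it about 200° clockwise, the last part without feeding down, so that the thread carried the load.

**Last checks:**
- **Lid:** its depth reading fell from 58.0 to 54.0–54.1 mm (3.9–4.0 mm pressed, ±0.1). It stayed there after release and about half a second later.
- **Stop:** the final 2° raised the torque from about 0.15 to 0.29 Nm with no lid movement, so I took that as the solid stop and went no further.
- **Bystanders:** all unmoved in the last picture, with the gripper clear of everything.

**What failed or disagreed:**
- The fingertips stood about 4 to 9 mm behind the reported TCP, not 19 mm ahead, so my first grasp closed above the bar. I corrected this from the depth images.
- That first grasp and the next approach touched the nut with about 5 N each.
- The final bar-top reading put the nut about 0.6–0.9 mm above the expected 53 mm. The scene camera also read the lid about 1 mm high before I started, so I took this as calibration error.
- The last attempt to read the lid from the top camera gave nothing; the arm was probably in the way.

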